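Make up two resin colour kits from the stock

TASK

Make up the two colour kits for the resin class: the navy dropper bottle and the gold-lidded pot go in the blue tray, the teal dropper bottle and the black-lidded pot in the orange tray, each standing upright and centred on the printed outline of its size (pots on the large one, droppers on the small one). One of these colours stands behind the tall red-capped hardener bottle in the plywood frame; the hardener bottle must finally stand upright on its own printed ring in the frame, so put it back if you take it out of the way. Knock nothing over, and leave the violet dropper and the mixing cup where they stand.

Things in the scene. Friction and masses are not known exactly. Their poses are not given: they have to be found in the camera images.
- dropper_navy: squeeze dropper bottle of navy blue pigment, standing; round body 30 mm across and 52 mm tall in that colour with a white paper band, then an 18 mm wide neck cap in the same colour up to 64 mm and a pointed nozzle (up to 14 mm wide) up to 76 mm; about 45 g. Origin: centre of its underside, z up.
- dropper_teal: squeeze dropper bottle of teal green pigment, standing; round body 30 mm across and 52 mm tall in that colour with a white paper band, then an 18 mm wide neck cap in the same colour up to 64 mm and a pointed nozzle (up to 14 mm wide) up to 76 mm; about 45 g. Origin: centre of its underside, z up.
- pot_gold: round screw-lid pigment pot, 44 mm across and 45 mm tall, straight sided, white jar (with a gold band) under a gold lid 15 mm thick; about 70 g. Origin: centre of its underside, z up.
- pot_black: round screw-lid pigment pot, 44 mm across and 45 mm tall, straight sided, white jar (with a black band) under a black lid 15 mm thick; about 70 g. Origin: centre of its underside, z up.
- hardener: tall white round bottle with a grey-blue band and a red cap: body 56 mm across up to 115 mm, shoulder tapering to 26 mm at 137 mm, red cap 30 mm across from 137 to 165 mm; about 260 g. Starts in the frame, a few mm in front of one colour, so that a gripper coming from above has no room at that colour until it is moved. May be stood anywhere free meanwhile. Origin: centre of its underside, z up.
- tray_blue: fixed shallow blue plastic kit tray: 100 mm (its x) by 170 mm (its y), floor 4 mm above the table, rim 4 mm thick and 10 mm high above the table. Two pale round outlines are printed on the floor: a large one (54 mm across, for the pot) centred at x 0, y +42 mm and a small one (38 mm across, for the dropper) at x 0, y -42 mm in the tray's frame. Origin: centre of its underside, on the table; z up; turned at most 0.3 rad from the world axes.
- tray_orange: fixed shallow orange plastic kit tray: 100 mm (its x) by 170 mm (its y), floor 4 mm above the table, rim 4 mm thick and 10 mm high above the table. Two pale round outlines are printed on the floor: a large one (54 mm across, for the pot) centred at x 0, y +42 mm and a small one (38 mm across, for the dropper) at x 0, y -42 mm in the tray's frame. Origin: centre of its underside, on the table; z up; turned at most 0.3 rad from the world axes.
- frame: fixed plywood frame lying on the table: 142 mm (its x) by 110 mm (its y) outside, rim 6 mm thick and 8 mm high, no raised floor (things in it stand at table height). A dark ring 64 mm across, the hardener bottle's place, is printed at x -30 mm, y 0 in its frame (the side nearer the robot); one colour starts behind it at about x +23 mm, y 0. Origin: centre of its underside, on the table; z up; turned at most 0.3 rad from the world axes.
- dropper_violet: squeeze dropper bottle of violet pigment, standing; round body 30 mm across and 52 mm tall in that colour with a white paper band, then an 18 mm wide neck cap in the same colour up to 64 mm and a pointed nozzle (up to 14 mm wide) up to 76 mm; about 45 g. Origin: centre of its underside, z up. Not wanted: leave it where it stands.
- cup: white mixing cup, 72 mm across at the rim, 90 mm tall, with two wooden stir sticks leaning in it up to about 146 mm high and 45 mm from its axis; 60 g. Leave it where it stands. Origin: centre of its underside, z up.
There are look-alikes about, which are no part of the job. Several things look just like the pot_black: the one meant starts farthest to the robot's left.

How it is judged:
By the outcome, as a careful person would: the job done as asked, in the order asked, and still so for the second after the job is handed in, with the robot touching nothing.
It also fails if it takes over 141 s, if anything falls off the work surface, if the arm or the gripper's body presses on something with over 40 N, if the wrist force passes 120 N, or if a joint passes its speed limit or range.

ROBOT

A 6-joint arm with a two-finger parallel gripper is mounted at the origin on the work surface. World frame = base frame: x ahead of the robot, y to its left, z up, the work surface at z = 0. Lengths are in m, angles in rad, forces in N, time in s.
With the tool pointing down it reaches from about 0.25 to 0.8 m from the base axis. Payload 8.5 kg.
Tool frame: the origin (TCP) lies midway between the tips of the shut fingers; the grasp point (between the pads) lies 19 mm behind it; z points along the fingers, y is the line along which they close (so a half turn about z gives the same grasp; the last joint's range is limited). The gripper opens to 85 mm and grips with 20 to 120 N. Pads are 22 mm wide; open, the fingers measure 114 mm over their backs; the gripper's body (76 mm by 85 mm) begins 54 mm behind the grasp point. The pads swing forward as they close: fully open they stand 13 mm farther back than shut.
Start: joints at [1.114, 0.238, -0.013, 1.319, 0, 1.571], TCP at [0.232, 0.471, 0.2] pointing down, gripper open.
Joint ranges: [-2.66, 2.66], [-1.03, 1.9], [-1.14, 1.46], [-1.82, 2.27], [-1.45, 1.34], [-3.14, 3.14]. Speed limits (rad/s): [2.22, 2.22, 2.79, 3.14, 3.14, 3.14].

INTERFACE

Orientations are given as a unit quaternion [w, x, y, z].
In Python, from station import env gives the robot as it stands. The module is installed in compiled form; this text tells all that it offers.
- The arm moves only by the tool move_arm, never from a script. Its argument "plan" is a list of rows, each an object with "translation": the shift along the tool's x, y, z in mm, a list of three; "rotation": the turn, a rotation vector about the tool's x, y, z in degrees, a list of three; "jaw": the opening in per cent of the stroke, from 0 (shut) to 100 (fully open). A call has exactly 10 rows; each row shifts and turns the commanded pose from where the row before left it, along the tool's axes as they then stand; what a row does not reach is not made up. A row lasts 1/12 s, in which the tool goes at most 41.7 mm and 7.16 degrees, less where a joint would pass 70% of its speed; a pose out of reach is approached as far as the arm can. A call with a gripper value outside its range is refused whole. The fingers move at their own pace and stop on an object; "squeeze" is the grip in N (left out, the last holds). Time passes only in rows, so rows that do not move let the fingers close, or fill a call up. It gives the time, the measured TCP pose, the force, the opening and the grip force at its end, in the units of the state.
- env.get_obs(): the state, without advancing time (a new reading comes with each control period).
- env.camera(name): name is "scene" or "top" or "wrist"; returns (picture, depth): 420x560x3 uint8, blue, green, red; 420x560 float32, m along the optical axis (not along the pixel's ray), 0 where there is no reading.
- env.camera_params(name): a dict with "K" (3x3 intrinsics, pixels), "rvec" (rotation vector, rad) and "tvec" (3), from world to camera coordinates, as OpenCV has them; the wrist camera has in their place "hand_eye" (4x4, takes a point from camera to tool coordinates, whose origin is the TCP and whose axes are the flange's). Camera axes: x right, y down, z forward; pixel columns grow to the right and rows downward; lengths in m; the calibration is good to about 2 mm. A picture is of the moment at which its call begins: read the wrist's pose just before it. camera_params takes no time and is no camera call.
- env.hand_in(): hands the job in; it is judged then, once.
Trained networks look in the newest picture that a camera, given by its name, has taken for a name from the list of things; names that differ only in an ending like _2 or _b are one class to them, and where a whole thing is asked for, a point or a joint stands for the part that bears it (a point fixed in the world has none). Each returns a list of dicts, best first, with "confidence" (0 to 1); they miss things now and then, are a little off and sometimes report something else, mostly with a low value. They report only what shows in the picture. A call takes as long as a camera call. They do not tell look-alikes from the thing itself.
- env.silhouettes(name, camera): "pixels" (420x560 bool, what is visible of it).
- env.mark_of(name, camera): "at" ([x, y, z] in m, in the coordinates of the camera as it stood for that picture, good to about 4 mm: a listed point, or the origin of a listed thing).
The state is a dict: "time": time; "qpos": joint angles; "joint_velocities": joint speeds; "tau": joint torques, N m; "tcp_pos": TCP position; "ee_rot": TCP orientation; "force": force on the tool from outside, world axes, zero at the start; "wrist_torque": the same for the moment, N m; "width": finger opening in m; "grip_force": force on a finger pad.
Only numpy, scipy, OpenCV 4.12 (cv2) and the standard library are available. Lean on these libraries where they do the work, as an engineer would, in place of code of your own. Each camera call takes 0.05 s, during which the arm holds its last target. There are 200 camera calls.

## Working session

There is one attempt and no reset: what is moved stays moved. The work goes in short steps, Python scripts to look and compute and a tool call to move; the robot and the scene stay as the last step left them, time stands still between calls to the robot, and variables do not carry over. Pictures are saved under pics/ and viewed, at most 14 in all, crops included, and the job is handed in when it is done.

Besides the shell and the picture viewer there is one more tool, called as name(argument=value, ...), one argument or row to a line, values as JSON. move_arm: Moves the arm, as the interface text tells. Its arguments: {"type":"object","properties":{"plan":{"type":"array","items":{"type":"object","properties":{"translation":{"type":"array","items":{"type":"number"}},"rotation":{"type":"array","items":{"type":"number"}},"jaw":{"type":"number"}}}},"squeeze":{"type":"number"}},"required":["plan"]}

```bash
mkdir -p pics; cat > h.py <<'E'
import numpy as np, cv2
from station import env
def look(n):
    im,d=env.camera(n); return im,d
def T(n,o=None):
    p=env.camera_params(n); M=np.eye(4)
    if 'rvec' in p:
        M[:3,:3]=cv2.Rodrigues(np.array(p['rvec'],float))[0]; M[:3,3]=np.ravel(p['tvec']); return np.array(p['K']),np.linalg.inv(M)
    o=o or env.get_obs(); w,x,y,z=o['ee_rot']
    from scipy.spatial.transform import Rotation as R
    M[:3,:3]=R.from_quat([x,y,z,w]).as_matrix(); M[:3,3]=o['tcp_pos']
    return np.array(p['K']),M@np.array(p['hand_eye'])
def world(K,C,u,v,d):
    q=np.stack([(u-K[0,2])/K[0,0]*d,(v-K[1,2])/K[1,1]*d,d,np.ones_like(d)],-1)
    return (q@C.T)[...,:3]
def proj(K,C,P):
    q=np.linalg.inv(C)@np.append(P,1); return K[0,0]*q[0]/q[2]+K[0,2],K[1,1]*q[1]/q[2]+K[1,2]
E
python3 - <<'E'
from h import *
for n in ['top','scene']:
    im,d=look(n); cv2.imwrite(f'pics/{n}0.png',im); np.savez(f'{n}0.npz',im=im,d=d)
    K,C=T(n); print(n,C.round(3).tolist(),K.tolist())
    for t in ['dropper_navy','dropper_teal','dropper_violet','pot_gold','pot_black','hardener','cup','tray_blue','tray_orange','frame']:
        for r in env.mark_of(t,n):
            P=(C@np.append(r['at'],1))[:3]; print(t,round(r['confidence'],2),P.round(3),np.round(proj(K,C,P)))
print(env.get_obs())
print(env.camera_params('wrist'))
E
```

```text
top [[0.001, -0.987, 0.162, 0.385], [-1.0, 0.0, 0.007, -0.016], [-0.007, -0.162, -0.987, 1.163], [0.0, 0.0, 0.0, 1.0]] [[521.1988766611672, 0.0, 284.99183245859285], [0.0, 521.1988766611672, 210.07678869022917], [0.0, 0.0, 1.0]]
dropper_navy 0.43 [ 0.642 -0.002  0.001] [282. 182.]
dropper_teal 0.45 [ 0.578 -0.202 -0.003] [371. 210.]
dropper_violet 0.81 [ 0.626 -0.409 -0.001] [461. 189.]
pot_gold 0.72 [ 0.578 -0.204 -0.001] [371. 209.]
pot_gold 0.55 [0.457 0.036 0.002] [265. 263.]
pot_black 0.97 [0.602 0.223 0.002] [183. 199.]
pot_black 0.91 [ 0.793  0.09  -0.001] [243. 118.]
pot_black 0.75 [0.685 0.152 0.003] [215. 163.]
pot_black 0.6 [0.592 0.131 0.001] [223. 203.]
hardener 0.83 [ 0.586  0.002 -0.002] [281. 206.]
cup 0.75 [0.583 0.373 0.003] [116. 207.]
cup 0.46 [ 0.596  0.225 -0.   ] [182. 202.]
tray_blue 0.74 [ 0.43   0.224 -0.004] [181. 275.]
tray_orange 0.59 [ 0.416 -0.234 -0.002] [387. 282.]
frame 0.72 [0.62  0.007 0.   ] [278. 191.]
scene [[0.795, 0.512, -0.325, 0.919], [0.606, -0.665, 0.436, -0.435], [0.008, -0.544, -0.839, 0.854], [0.0, 0.0, 0.0, 1.0]] [[402.08529793261437, 
[... 1403 characters left out ...]
24879199e-05]), 'force': array([-0.4849747 , -0.15548671,  0.38808121]), 'wrist_torque': array([-0.01309196, -0.04721084,  0.01037675]), 'grip_force': 0.0, 'width': 0.08536562384407154}
{'K': array([[302.82386144,   0.        , 282.51239917],
       [  0.        , 302.82386144, 211.27208305],
       [  0.        ,   0.        ,   1.        ]]), 'hand_eye': array([[-1.23186478e-03, -9.63103747e-01, -2.69127580e-01,
         6.79948551e-02],
       [ 9.99999107e-01, -1.32581158e-03,  1.67319955e-04,
         5.19112105e-05],
       [-5.17958937e-04, -2.69127133e-01,  9.63104521e-01,
        -1.73580215e-01],
       [ 0.00000000e+00,  0.00000000e+00,  0.00000000e+00,
         1.00000000e+00]])}
```

View pics/top0.png

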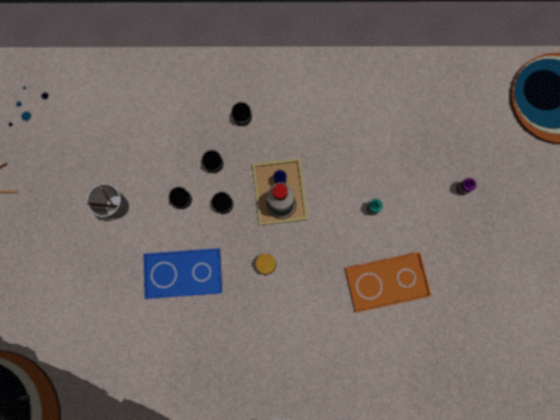

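View pics/scene0.png

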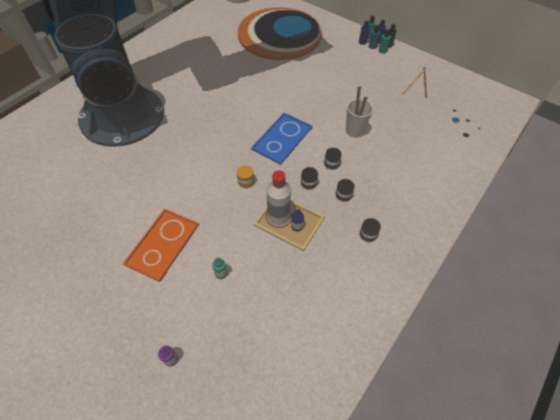

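The top view shows:
- The four black-lidded pots, which are the look-alikes for pot_black, are at (180,197), (221,203), (212,161) and (241,113). The leftmost, at (180,197), is world y≈0.225 and is the one meant.
- Gold pot (265,264); other amber things: none.
- Navy (280,177) is behind the red cap (280,191), teal (375,206), violet (468,186).
- The dropper group at (378,35) in the scene picture is well off to the left on a shelf or at the edge of the table. The listed droppers are the ones on the table.

Next I refine the positions with depth and ring fits.

```bash
cat > m.py <<'E'
from h import *
obj={'gold':(.455,.037,.040,.052),'black':(.602,.225,.040,.052),'teal':(.578,-.203,.060,.085),'teal_b':(.578,-.203,.015,.05),'navy':(.642,.001,.060,.085),'hard':(.586,0,.150,.175)}
for n in ['top','scene']:
    z=np.load(f'{n}0.npz'); im,d=z['im'],z['d']; K,C=T(n)
    v,u=np.mgrid[:420,:560].astype(float); W=world(K,C,u,v,d.astype(float))
    tb=W[(d>0)&(abs(W[...,0]-.5)<.1)&(abs(W[...,1]+.08)<.03)]; print(n,'table z',np.median(tb[:,2]).round(4))
    for k,(x,y,a,b) in obj.items():
        m=(d>0)&(np.hypot(W[...,0]-x,W[...,1]-y)<.035)&(W[...,2]>a)&(W[...,2]<b)
        P=W[m]; 
        if len(P): print(k,len(P),((P.max(0)+P.min(0))/2).round(4),P.mean(0).round(4),np.ptp(P,axis=0).round(3))
    # rings on plane
    hsv=cv2.cvtColor(im,cv2.COLOR_BGR2HSV)
    rays=world(K,C,u,v,np.ones_like(u))-C[:3,3]; s=(.004-C[2,3])/rays[...,2]; G=C[:3,3]+rays*s[...,None]
    for t,c in [('blue',(.431,.222)),('orange',(.417,-.233))]:
        near=np.hypot(G[...,0]-c[0],G[...,1]-c[1])<.1
        A,B=(105,125) if t=='blue' else (3,16)
        col=near&(hsv[...,0]>A)&(hsv[...,0]<B)&(hsv[...,1]>150)
        r=cv2.minAreaRect(G[col][:,:2].astype(np.float32)*1000); print(t,'rect',r)
        bl=cv2.contourArea(np.zeros((3,1,2),np.int32))
        hull=np.zeros((420,560),np.uint8); pts=np.argwhere(col)[:,::-1].astype(np.int32); cv2.fillConvexPoly(hull,cv2.convexHull(pts),1); hull=cv2.erode(hull,np.ones((7,7)))
        ring=(hull>0)&((hsv[...,1]<np.median(hsv[...,1][col])*.8))
        nl,L=cv2.connectedComponents(ring.astype(np.uint8),connectivity=8)
        for i in range(1,nl):
            if (L==i).sum()<20: continue
            q=G[L==i][:,:2].astype(np.float32)*1000; e=cv2.fitEllipse(q); print(t,'ring',len(q),np.round(e[0],1),np.round(e[1],1),'bbox',((q.max(0)+q.min(0))/2).round(1))
z=np.load('top0.npz')['im']
a=cv2.resize(z[140:230,150:330],None,fx=4,fy=4,interpolation=cv2.INTER_CUBIC); cv2.imwrite('pics/crop1.png',a)
E
python3 m.py
```

```text
top table z 0.0002
gold 321 [0.4535 0.0339 0.0454] [0.4533 0.0345 0.0448] [0.041 0.043 0.01 ]
black 307 [0.5996 0.2264 0.0453] [0.5994 0.2257 0.0445] [0.043 0.043 0.01 ]
teal 60 [ 0.579  -0.2039  0.0702] [ 0.5776 -0.2029  0.068 ] [0.018 0.018 0.02 ]
teal_b 63 [ 0.5768 -0.2008  0.0328] [ 0.5718 -0.1965  0.0362] [0.027 0.025 0.034]
navy 53 [0.6426 0.0052 0.0699] [0.6414 0.005  0.068 ] [0.018 0.015 0.02 ]
hard 196 [0.5871 0.0021 0.1604] [0.5863 0.0016 0.1643] [0.029 0.027 0.019]
blue rect ((434.8140563964844, 218.92266845703125), (96.35114288330078, 167.06675720214844), 4.15419864654541)
blue ring 285 [431.8 260.3] [55.3 55.4] bbox [431.7 260.2]
blue ring 194 [437.9 176.5] [39.8 40. ] bbox [437.2 177.1]
orange rect ((416.3277587890625, -233.92323303222656), (97.28157806396484, 169.06219482421875), 12.024574279785156)
orange ring 202 [ 425.3 -275.1] [39.7 40.1] bbox [ 425.3 -275.2]
orange ring 284 [ 407.7 -192.9] [55.2 55.3] bbox [ 407.9 -192.3]
scene table z 0.0014
gold 199 [0.4541 0.0354 0.0451] [0.4552 0.0343 0.0458] [0.044 0.045 0.01 ]
black 174 [0.6013 0.2262 0.0451] [0.6013 0.2256 0.0457] [0.042 0.046 0.01 ]
teal 60 [ 0.5794 -0.2034  0.0715] [ 0.5817 -0.2044  0.0693] [0.019 0.017 0.019]
teal_b 93 [ 0.5835 -0.2041  0.0325] [ 0.5883 -0.2093  0.0327] [0.023 0.027 0.035]
navy 100 [6.315e-01 1.000e-04 7.250e-02] [6.291e-01 1.000e-04 7.110e-02] [0.043 0.029 0.025]
hard 170 [0.5891 0.0027 0.1596] [ 0.5907 -0.      0.1636] [0.029 0.031 0.019]
blue rect ((433.6847839355469, 221.35317993164062), (89.45590209960938, 158.97036743164062), 3.7477710247039795)
blue ring 111 [429.9 262.6] [53.6 55.6] bbox [430.2 260.7]
blue ring 104 [435.1 179.7] [39.5 41.2] bbox [435.4 180. ]
orange rect ((412.5114440917969, -230.7359619140625), (100.30413818359375, 169.86248779296875), 11.731514930725098)
orange ring 188 [ 405.1 -190.2] [55.  55.7] bbox [ 404.7 -190.3]
orange ring 139 [ 422.8 -272.5] [39.4 39.8] bbox [ 422.1 -272.4]
```

View pics/crop1.png

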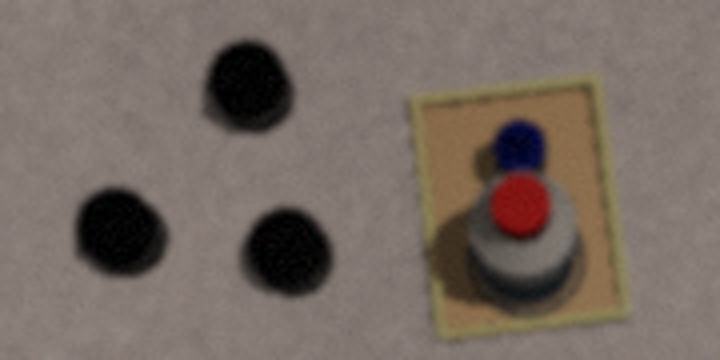

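The crop confirms it: the chosen black pot at crop (118,232) is the leftmost, and navy at (520,147) sits directly behind the hardener (cap at (520,207)). Now I start moving.

move_arm(
  plan=[
    {"translation": [0, 0, -20], "rotation": [0, 0, -6.55], "jaw": 70},
    {"translation": [0, 0, -20], "rotation": [0, 0, -6.55], "jaw": 70},
    {"translation": [0, 0, -20], "rotation": [0, 0, -6.55], "jaw": 70},
    {"translation": [0, 0, -20], "rotation": [0, 0, -6.52], "jaw": 70},
    {"translation": [-22, -29, 0], "rotation": [0, 0, 0], "jaw": 70},
    {"translation": [-22, -29, 0], "rotation": [0, 0, 0], "jaw": 70},
    {"translation": [-22, -29, 0], "rotation": [0, 0, 0], "jaw": 70},
    {"translation": [-22, -29, 0], "rotation": [0, 0, 0], "jaw": 70},
    {"translation": [-22, -29, 0], "rotation": [0, 0, 0], "jaw": 70},
    {"translation": [-22, -29, 0], "rotation": [0, 0, 0], "jaw": 70},
  ],
  squeeze=40,
)

```text
time: 1.93
tcp_pos: [0.3642, 0.2957, 0.2801]
ee_rot: [0.0, -0.0, 1.0, 0.0]
force: [1.3, 0.8, 0.4]
width: 0.0598
grip_force: 0.0
```

move_arm(
  plan=[
    {"translation": [-24, -31, 0], "jaw": 70},
    {"translation": [-24, -31, 0], "jaw": 70},
    {"translation": [-24, -31, 0], "jaw": 70},
    {"translation": [-24, -31, 0], "jaw": 70},
    {"translation": [-24, -31, 0], "jaw": 70},
    {"translation": [-24, -31, 0], "jaw": 70},
    {"translation": [-24, -31, 0], "jaw": 70},
    {"translation": [-24, -31, 0], "jaw": 70},
    {"translation": [-20, -30, 0], "jaw": 70},
    {"translation": [-12, -17, 0], "jaw": 70},
  ],
)

```text
schema error: expected keys translation, rotation, jaw
```

```bash
cat > w.py <<'E'
from h import *
import sys
o=env.get_obs(); im,d=look('wrist'); K,C=T('wrist',o); print(o['tcp_pos'].round(4),o['ee_rot'].round(4),round(o['width'],4))
v,u=np.mgrid[:420,:560].astype(float); W=world(K,C,u,v,d.astype(float))
for t in sys.argv[1:]:
    for r in env.mark_of(t,'wrist'): print(t,round(r['confidence'],2),(C@np.append(r['at'],1))[:3].round(4))
    x,y,a,b=dict(gold=(.454,.035,.040,.052),black=(.600,.226,.040,.052),teal=(.579,-.203,.055,.085),navy=(.642,.004,.055,.085),hardener=(.588,.002,.150,.175)).get(t.split('_')[-1],(0,0,9,9))
    P=W[(d>0)&(np.hypot(W[...,0]-x,W[...,1]-y)<.035)&(W[...,2]>a)&(W[...,2]<b)]
    if len(P): print('  depth',len(P),((P.max(0)+P.min(0))/2).round(4),P.mean(0).round(4))
np.savez('wrist.npz',im=im,W=W,d=d); cv2.imwrite('pics/w_%05d.png'%(o['time']*100),im)
E
python3 w.py hardener dropper_navy frame
```

```text
[0.3642 0.2957 0.2801] [ 2.e-04 -2.e-04  1.e+00  1.e-04] 0.0598
hardener 0.64 [0.5883 0.0034 0.0011]
  depth 83 [0.6412 0.0081 0.0686] [0.6408 0.0081 0.0691]
```

move_arm(
  plan=[
    {"translation": [-24, -31, 0], "rotation": [0, 0, 0], "jaw": 70},
    {"translation": [-24, -31, 0], "rotation": [0, 0, 0], "jaw": 70},
    {"translation": [-24, -31, 0], "rotation": [0, 0, 0], "jaw": 70},
    {"translation": [-24, -31, 0], "rotation": [0, 0, 0], "jaw": 70},
    {"translation": [-24, -31, 0], "rotation": [0, 0, 0], "jaw": 70},
    {"translation": [-24, -31, 0], "rotation": [0, 0, 0], "jaw": 70},
    {"translation": [-24, -31, 0], "rotation": [0, 0, 0], "jaw": 70},
    {"translation": [-24, -31, 0], "rotation": [0, 0, 0], "jaw": 70},
    {"translation": [-20, -30, 0], "rotation": [0, 0, 0], "jaw": 70},
    {"translation": [-12, -17, 0], "rotation": [0, 0, 0], "jaw": 70},
  ],
)

```text
time: 2.97
tcp_pos: [0.5893, 0.0008, 0.2791]
ee_rot: [-0.0, -0.0, 1.0, -0.0]
force: [0.2, -0.3, 0.1]
width: 0.0595
grip_force: 0.0
```

```bash
python3 w.py hardener dropper_navy frame
```

```text
[0.5893 0.0008 0.2791] [-1.e-04 -0.e+00  1.e+00 -2.e-04] 0.0595
hardener 0.71 [0.5875 0.0021 0.0048]
  depth 753 [0.5883 0.0026 0.1584] [0.5875 0.0026 0.164 ]
dropper_navy 0.74 [0.644  0.0029 0.0017]
  depth 155 [0.6438 0.0055 0.0672] [0.6421 0.0053 0.067 ]
```

move_arm(
  plan=[
    {"translation": [1, 1.5, 30], "rotation": [0, 0, 0], "jaw": 70},
    {"translation": [0, 0, 35], "rotation": [0, 0, 0], "jaw": 70},
    {"translation": [0, 0, 30], "rotation": [0, 0, 0], "jaw": 70},
    {"translation": [0, 0, 25], "rotation": [0, 0, 0], "jaw": 70},
    {"translation": [0, 0, 17], "rotation": [0, 0, 0], "jaw": 70},
    {"translation": [0, 0, 10], "rotation": [0, 0, 0], "jaw": 70},
    {"translation": [0, 0, 0], "rotation": [0, 0, 0], "jaw": 0},
    {"translation": [0, 0, 0], "rotation": [0, 0, 0], "jaw": 0},
    {"translation": [0, 0, 0], "rotation": [0, 0, 0], "jaw": 0},
    {"translation": [0, 0, 0], "rotation": [0, 0, 0], "jaw": 0},
  ],
  squeeze=50,
)

```text
time: 4.0
tcp_pos: [0.5874, 0.004, 0.1344]
ee_rot: [0.001, -0.0, 1.0, -0.0]
force: [0.5, -0.0, -0.3]
width: 0.0113
grip_force: 0.0
```

```bash
python3 w.py hardener; python3 -c "
from h import *
im,d=look('scene'); cv2.imwrite('pics/s1.png',cv2.resize(im[120:290,180:400],None,fx=3,fy=3)); o=env.get_obs(); print(o['width'],o['grip_force'],o['force'])
for r in env.mark_of('hardener','scene'):
    K,C=T('scene');print(r['confidence'],(C@np.append(r['at'],1))[:3])"
```

```text
[0.5874 0.004  0.1344] [ 1.2e-03 -2.0e-04  1.0e+00 -0.0e+00] 0.0113
hardener 0.78 [0.5899 0.0054 0.0035]
  depth 1889 [0.5886 0.0039 0.1625] [0.584  0.0031 0.1639]
5.167082850118337e-05 0.0 [ 0.12790306 -0.06279286 -0.14782349]
0.97 [ 0.58645778  0.00339186 -0.00222862]
0.61 [ 0.61756786  0.00450996 -0.00427137]
```

View pics/s1.png

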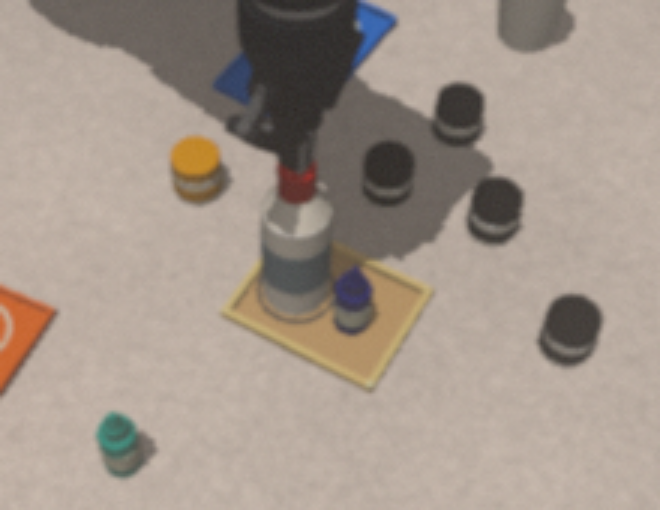

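```bash
ls pics; python3 - <<'E'
from h import *
o=env.get_obs(); K,C=T('wrist',o)
for dz in (0,-.019,-.073):
    q=np.array(o['tcp_pos'])+[0,0,-dz]; print(dz,proj(K,C,q))
im,d=look('wrist'); cv2.imwrite('pics/w2.png',im); 
v,u=np.mgrid[:420,:560].astype(float); W=world(K,C,u,v,d.astype(float))
Ks,Cs=T('scene'); ims,ds=look('scene'); Ws=world(Ks,Cs,u,v,ds.astype(float))
m=(np.hypot(Ws[...,0]-.588,Ws[...,1]-.003)<.06)&(Ws[...,2]>.145)&(ds>0)
for a in np.arange(.145,.26,.01):
    k=m&(abs(Ws[...,2]-a)<.005); 
    if k.sum(): print(a.round(3),k.sum(),Ws[k].mean(0).round(3),np.ptp(Ws[k],axis=0).round(3),ims[k].mean(0).round())
E
```

```text
crop1.png
s1.png
scene0.png
top0.png
w_00193.png
w_00296.png
w_00400.png
0 (np.float64(282.6093601530052), np.float64(241.84831845877187))
-0.019 (np.float64(282.6474969417132), np.float64(254.50958756154597))
-0.073 (np.float64(282.8219984630366), np.float64(312.443430319864))
0.145 21 [ 0.594 -0.007  0.147] [0.021 0.018 0.005] [50. 55. 94.]
0.155 33 [ 0.596 -0.005  0.154] [0.021 0.021 0.008] [50. 56. 95.]
0.165 71 [ 0.593 -0.004  0.165] [0.025 0.025 0.01 ] [ 50.  55. 104.]
0.175 22 [ 0.593 -0.002  0.175] [0.016 0.019 0.009] [60. 64. 77.]
0.185 37 [ 0.593 -0.001  0.184] [0.017 0.029 0.01 ] [62. 65. 69.]
0.195 22 [ 0.595 -0.     0.194] [0.008 0.029 0.009] [63. 66. 70.]
0.205 17 [0.596 0.    0.204] [0.007 0.022 0.01 ] [58. 61. 66.]
0.215 78 [ 0.595 -0.001  0.216] [0.027 0.065 0.01 ] [51. 55. 59.]
0.225 69 [ 0.593 -0.003  0.225] [0.025 0.082 0.01 ] [51. 53. 57.]
0.235 96 [0.598 0.005 0.235] [0.029 0.101 0.01 ] [50. 51. 54.]
0.245 79 [0.6   0.002 0.246] [0.012 0.114 0.01 ] [52. 51. 54.]
0.255 124 [ 0.594 -0.024  0.256] [0.031 0.118 0.01 ] [59. 60. 64.]
```

View pics/w2.png

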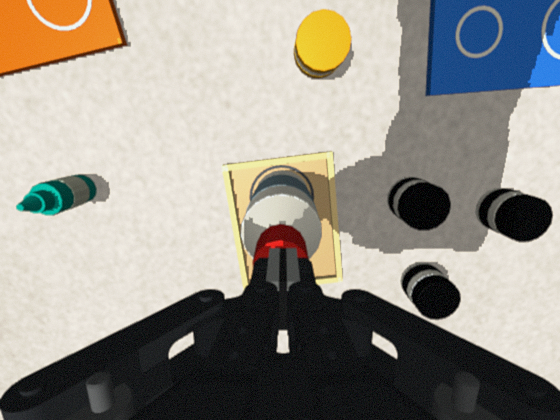

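```bash
python3 - <<'E'
from h import *
o=env.get_obs(); print(o['tcp_pos'],o['qpos'].round(3),o['width'])
K,C=T('wrist',o); z=np.load('wrist.npz'); im,d=look('wrist')
v,u=np.mgrid[:420,:560].astype(float); W=world(K,C,u,v,d.astype(float))
for r in range(215,330,6): print(r,[ (W[r,c]*1000).round(0).tolist()+im[r,c].tolist() for c in (270,278,283,290)])
E
```

```text
[0.58699594 0.0035838  0.13368136] [0.006 0.371 0.006 1.205 0.    0.006] -1.4060836232917223e-05
215 [[571.0, -4.0, 128.0, 207, 221, 224], [571.0, 1.0, 130.0, 199, 216, 219], [571.0, 4.0, 129.0, 195, 212, 215], [572.0, 8.0, 128.0, 189, 202, 206]]
221 [[574.0, -4.0, 132.0, 204, 222, 223], [574.0, 1.0, 132.0, 193, 207, 209], [574.0, 4.0, 133.0, 143, 154, 157], [574.0, 8.0, 132.0, 189, 204, 207]]
227 [[575.0, -4.0, 139.0, 21, 22, 99], [574.0, 1.0, 144.0, 19, 22, 95], [574.0, 4.0, 143.0, 13, 18, 90], [576.0, 8.0, 139.0, 9, 13, 88]]
233 [[575.0, -3.0, 151.0, 11, 14, 93], [574.0, 1.0, 153.0, 0, 6, 92], [574.0, 4.0, 154.0, 4, 15, 91], [575.0, 8.0, 151.0, 20, 14, 88]]
239 [[575.0, -3.0, 160.0, 12, 10, 88], [574.0, 1.0, 162.0, 11, 12, 102], [575.0, 4.0, 161.0, 19, 14, 90], [575.0, 7.0, 160.0, 0, 0, 81]]
245 [[576.0, -3.0, 165.0, 26, 37, 223], [577.0, 1.0, 164.0, 27, 36, 221], [576.0, 4.0, 165.0, 25, 29, 154], [577.0, 7.0, 164.0, 19, 25, 133]]
251 [[576.0, -2.0, 173.0, 74, 78, 75], [576.0, 1.0, 173.0, 73, 77, 75], [577.0, 4.0, 172.0, 5, 10, 7], [577.0, 7.0, 172.0, 74, 76, 75]]
257 [[576.0, -2.
[... 1074 characters left out ...]
21, 16, 20]]
305 [[575.0, -1.0, 220.0, 17, 20, 15], [582.0, 2.0, 210.0, 15, 5, 5], [587.0, 4.0, 202.0, 29, 27, 27], [578.0, 6.0, 216.0, 14, 16, 11]]
311 [[575.0, -1.0, 223.0, 15, 10, 10], [584.0, 2.0, 210.0, 17, 20, 14], [590.0, 4.0, 202.0, 33, 34, 30], [582.0, 6.0, 213.0, 23, 20, 22]]
317 [[573.0, -0.0, 230.0, 21, 19, 19], [586.0, 2.0, 210.0, 25, 24, 24], [593.0, 4.0, 201.0, 32, 27, 26], [585.0, 6.0, 213.0, 28, 30, 29]]
323 [[576.0, -0.0, 229.0, 16, 16, 18], [589.0, 2.0, 211.0, 20, 17, 10], [595.0, 4.0, 202.0, 28, 29, 31], [587.0, 6.0, 213.0, 12, 22, 16]]
329 [[577.0, -0.0, 229.0, 16, 16, 14], [591.0, 2.0, 211.0, 44, 46, 47], [598.0, 4.0, 202.0, 64, 67, 72], [590.0, 6.0, 212.0, 18, 23, 19]]
```

move_arm(
  plan=[
    {"translation": [0, 0, -4], "rotation": [0, 0, 0], "jaw": 0},
    {"translation": [0, 0, -8], "rotation": [0, 0, 0], "jaw": 0},
    {"translation": [0, 0, -14], "rotation": [0, 0, 0], "jaw": 0},
    {"translation": [0, 0, -14], "rotation": [0, 0, 0], "jaw": 0},
    {"translation": [0, 0, -10], "rotation": [0, 0, 0], "jaw": 0},
    {"translation": [0, 0, 0], "rotation": [0, 0, 0], "jaw": 0},
    {"translation": [0, 0, 0], "rotation": [0, 0, 0], "jaw": 70},
    {"translation": [0, 0, 0], "rotation": [0, 0, 0], "jaw": 70},
    {"translation": [0, 0, 0], "rotation": [0, 0, 0], "jaw": 70},
    {"translation": [0, 0, 0], "rotation": [0, 0, 0], "jaw": 70},
  ],
)

```text
time: 5.18
tcp_pos: [0.5861, 0.0036, 0.1821]
ee_rot: [-0.001, 0.0, 1.0, -0.0]
force: [0.4, 0.4, -0.5]
width: 0.0481
grip_force: 0.0
```

```bash
python3 - <<'E'
from h import *
o=env.get_obs(); print(o['tcp_pos'],o['width'],o['force'])
K,C=T('wrist',o); im,d=look('wrist'); cv2.imwrite('pics/w3.png',im)
v,u=np.mgrid[:420,:560].astype(float); W=world(K,C,u,v,d.astype(float))
m=(d>0)&(d<.25)
for s in (0,1):
    k=m&(u<282 if s==0 else u>282)&(W[...,2]<o['tcp_pos'][2]+.10)&(abs(W[...,1]-.0035)<.06)&(abs(W[...,1]-.0035)>.02)&(W[...,2]>.168)
    P=W[k]; i=P[:,2].argsort()[:15]; print(P[i].mean(0).round(4), len(P))
m=(np.hypot(W[...,0]-.588,W[...,1]-.003)<.025)&(W[...,2]>.14)&(W[...,2]<.17); print(((W[m].max(0)+W[m].min(0))/2))
E
```

```text
[0.58606293 0.00361387 0.18209653] 0.048139180117514176 [ 0.43825533  0.41580786 -0.48182854]
[ 0.5866 -0.0206  0.2163] 8347
[0.587  0.0277 0.2166] 8325
[0.5885609  0.00240393 0.15332402]
```

View pics/w3.png

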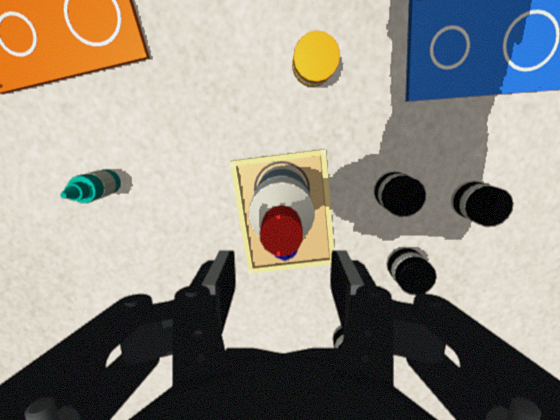

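The wrist view shows the finger tips at (233,255) and (334,255). By depth they are at z≈0.216 while the reported TCP is at 0.182, so the real tips are about 34 mm behind the reported TCP. The fingers had closed just above the cap. The bottle is upright and untouched. I'll use tip ≈ TCP + 34 mm from here and go lower.

move_arm(
  plan=[
    {"translation": [-2, 0, 15], "rotation": [0, 0, 0], "jaw": 70},
    {"translation": [0, 0, 20], "rotation": [0, 0, 0], "jaw": 70},
    {"translation": [0, 0, 20], "rotation": [0, 0, 0], "jaw": 70},
    {"translation": [0, 0, 15], "rotation": [0, 0, 0], "jaw": 70},
    {"translation": [0, 0, 8], "rotation": [0, 0, 0], "jaw": 70},
    {"translation": [0, 0, 0], "rotation": [0, 0, 0], "jaw": 0},
    {"translation": [0, 0, 0], "rotation": [0, 0, 0], "jaw": 0},
    {"translation": [0, 0, 0], "rotation": [0, 0, 0], "jaw": 0},
    {"translation": [0, 0, 0], "rotation": [0, 0, 0], "jaw": 0},
    {"translation": [0, 0, 0], "rotation": [0, 0, 0], "jaw": 0},
  ],
  squeeze=50,
)

```text
time: 6.07
tcp_pos: [0.589, 0.0036, 0.1057]
ee_rot: [0.001, 0.0, 1.0, -0.0]
force: [-0.7, -1.3, 1.2]
width: 0.029
grip_force: 49.8
```

move_arm(
  plan=[
    {"translation": [0, 0, -6], "rotation": [0, 0, 0], "jaw": 0},
    {"translation": [0, 0, -16], "rotation": [0, 0, 0], "jaw": 0},
    {"translation": [0, 0, -18], "rotation": [0, 0, 0], "jaw": 0},
    {"translation": [8, -9, 0], "rotation": [0, 0, 0], "jaw": 0},
    {"translation": [15, -17, 0], "rotation": [0, 0, 0], "jaw": 0},
    {"translation": [18, -22, 0], "rotation": [0, 0, 0], "jaw": 0},
    {"translation": [18, -22, 0], "rotation": [0, 0, 0], "jaw": 0},
    {"translation": [15, -17, 0], "rotation": [0, 0, 0], "jaw": 0},
    {"translation": [10, -11, 0], "rotation": [0, 0, 0], "jaw": 0},
    {"translation": [5, -6, 0], "rotation": [0, 0, 0], "jaw": 0},
  ],
)

```text
time: 6.9
tcp_pos: [0.4977, -0.1017, 0.1449]
ee_rot: [-0.0, 0.001, 1.0, -0.0]
force: [0.2, 0.1, -2.4]
width: 0.0286
grip_force: 49.8
```

```bash
python3 - <<'E'
from h import *
im,d=look('scene'); cv2.imwrite('pics/s2.png',cv2.resize(im[110:310,120:380],None,fx=3,fy=3)); o=env.get_obs(); print(o['width'],o['grip_force'],o['force'],o['tcp_pos'])
for n in ('scene',):
  for r in env.mark_of('hardener',n):
    K,C=T(n);print(r['confidence'],(C@np.append(r['at'],1))[:3])
im,d=look('top'); np.savez('top1.npz',im=im,d=d)
E
```

```text
0.028225295373197453 49.81199383735657 [-1.13138846 -1.11581827 -3.58667397] [ 0.49778325 -0.10194771  0.14496251]
0.9 [ 0.49620229 -0.10076724  0.0398932 ]
```

View pics/s2.png

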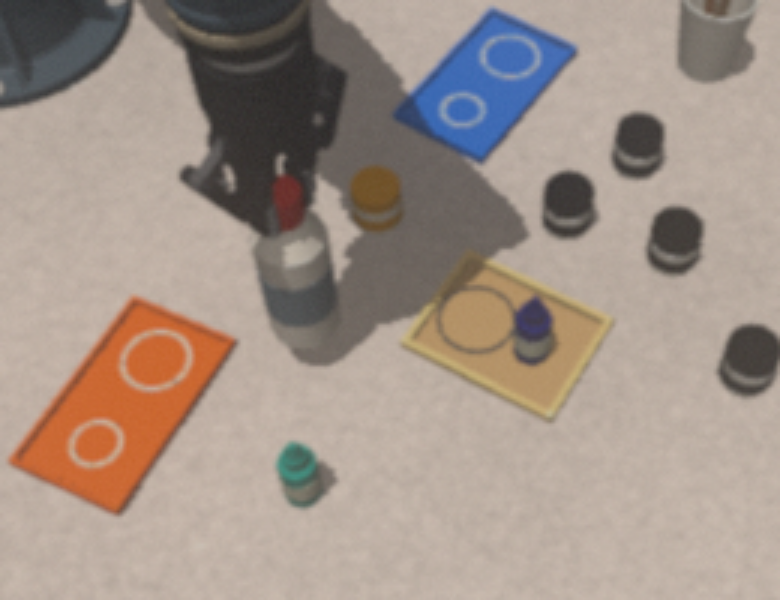

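The hardener hangs upright from its cap at (290,200) in the crop. Its ring is visible at (476,320), with the navy dropper right behind it at (533,330). Now I set it down.

move_arm(
  plan=[
    {"translation": [0, 0, 12], "rotation": [0, 0, 0], "jaw": 0},
    {"translation": [0, 0, 14], "rotation": [0, 0, 0], "jaw": 0},
    {"translation": [0, 0, 8], "rotation": [0, 0, 0], "jaw": 0},
    {"translation": [0, 0, 4], "rotation": [0, 0, 0], "jaw": 0},
    {"translation": [0, 0, 1.5], "rotation": [0, 0, 0], "jaw": 0},
    {"translation": [0, 0, 0], "rotation": [0, 0, 0], "jaw": 0},
    {"translation": [0, 0, 0], "rotation": [0, 0, 0], "jaw": 40},
    {"translation": [0, 0, 0], "rotation": [0, 0, 0], "jaw": 60},
    {"translation": [0, 0, 0], "rotation": [0, 0, 0], "jaw": 60},
    {"translation": [0, 0, -5], "rotation": [0, 0, 0], "jaw": 60},
  ],
)

```text
time: 7.88
tcp_pos: [0.4993, -0.1003, 0.1101]
ee_rot: [-0.0, -0.0, 1.0, 0.0]
force: [-0.5, -0.5, 0.2]
width: 0.0513
grip_force: 0.0
```

```bash
python3 - <<'E'
from h import *
for n in ['top','scene']:
    im,d=look(n); K,C=T(n); v,u=np.mgrid[:420,:560].astype(float); W=world(K,C,u,v,d.astype(float))
    rays=world(K,C,u,v,np.ones_like(u))-C[:3,3]; s=-C[2,3]/rays[...,2]; G=C[:3,3]+rays*s[...,None]
    g=cv2.cvtColor(im,cv2.COLOR_BGR2GRAY).astype(np.float32)
    # template: score ring darkness by circle sampling at radius 31
    best=[]
    a=np.linspace(0,2*np.pi,120)[:-1]
    for x in np.arange(.57,.605,.001):
        for y in np.arange(-.015,.02,.001):
            def val(r):
                P=np.stack([x+r*np.cos(a),y+r*np.sin(a),0*a,0*a+1],-1)@np.linalg.inv(C).T
                return cv2.remap(g,(K[0,0]*P[:,0]/P[:,2]+K[0,2]).astype(np.float32),(K[1,1]*P[:,1]/P[:,2]+K[1,2]).astype(np.float32),1).ravel()
            sc=np.clip((val(.027)+val(.036))/2-val(.0315),-20,40); best.append((np.mean(sc),x,y))
    best.sort(reverse=True); print(n,np.round(best[:4],4).tolist())
    m=(d>0)&(np.hypot(W[...,0]-.643,W[...,1]-.004)<.03)&(W[...,2]>.053)&(W[...,2]<.085); P=W[m]; print('navy',len(P),((P.max(0)+P.min(0))/2).round(4))
    for t in ('hardener','dropper_navy','frame'):
        for r in env.mark_of(t,n)[:1]: print(t,(C@np.append(r['at'],1))[:3].round(4))
o=env.get_obs(); print(o['tcp_pos'],o['width'])
E
```

```text
top [[27.5586, 0.589, 0.0], [26.9536, 0.589, 0.001], [26.6305, 0.59, 0.0], [25.8927, 0.59, 0.001]]
navy 89 [0.6418 0.0042 0.0666]
hardener [ 0.6269 -0.4122 -0.0007]
dropper_navy [ 6.427e-01 -5.000e-04 -8.000e-04]
frame [ 6.22e-01  6.40e-03 -5.00e-04]
scene [[18.8793, 0.587, 0.003], [18.4899, 0.587, 0.004], [17.9421, 0.588, 0.003], [17.5152, 0.586, 0.003]]
navy 80 [0.6441 0.0053 0.0673]
hardener [ 4.981e-01 -9.770e-02  4.000e-04]
dropper_navy [ 0.6428  0.0066 -0.0044]
frame [ 0.6186  0.0067 -0.0019]
[ 0.49946395 -0.10040668  0.11036809] 0.05116296418791489
```

move_arm(
  plan=[
    {"translation": [0, 0, -35], "rotation": [0, 0, 0], "jaw": 60},
    {"translation": [0, 0, -40], "rotation": [0, 0, 0], "jaw": 60},
    {"translation": [-8, 6, -15], "rotation": [0, 0, 0], "jaw": 60},
    {"translation": [-27, 20, 0], "rotation": [0, 0, 0], "jaw": 60},
    {"translation": [-30, 22, 0], "rotation": [0, 0, 0], "jaw": 60},
    {"translation": [-30, 22, 0], "rotation": [0, 0, 0], "jaw": 60},
    {"translation": [-27, 20, 0], "rotation": [0, 0, 0], "jaw": 60},
    {"translation": [-15, 11, 0], "rotation": [0, 0, 0], "jaw": 60},
    {"translation": [-7, 5, 0], "rotation": [0, 0, 0], "jaw": 60},
    {"translation": [0, 0, 0], "rotation": [0, 0, 0], "jaw": 60},
  ],
)

```text
time: 9.12
tcp_pos: [0.6443, 0.0067, 0.1993]
ee_rot: [-0.001, -0.001, 1.0, 0.0]
force: [-0.9, -1.2, -0.6]
width: 0.0514
grip_force: 0.0
```

```bash
python3 w.py dropper_navy
```

```text
[0.6443 0.0067 0.1993] [-5.e-04 -8.e-04  1.e+00  0.e+00] 0.0514
dropper_navy 0.73 [ 0.6419  0.0056 -0.0021]
  depth 246 [0.6441 0.0052 0.0678] [0.6426 0.0055 0.0675]
```

move_arm(
  plan=[
    {"translation": [1, -1.3, 25], "rotation": [0, 0, 0], "jaw": 60},
    {"translation": [0, 0, 40], "rotation": [0, 0, 0], "jaw": 60},
    {"translation": [0, 0, 40], "rotation": [0, 0, 0], "jaw": 60},
    {"translation": [0, 0, 38], "rotation": [0, 0, 0], "jaw": 60},
    {"translation": [0, 0, 35], "rotation": [0, 0, 0], "jaw": 60},
    {"translation": [0, 0, 26], "rotation": [0, 0, 0], "jaw": 60},
    {"translation": [0, 0, 13], "rotation": [0, 0, 0], "jaw": 60},
    {"translation": [0, 0, 5], "rotation": [0, 0, 0], "jaw": 60},
    {"translation": [0, 0, 0], "rotation": [0, 0, 0], "jaw": 0},
    {"translation": [0, 0, 0], "rotation": [0, 0, 0], "jaw": 0},
  ],
  squeeze=30,
)

```text
time: 10.05
tcp_pos: [0.6427, 0.0036, -0.0203]
ee_rot: [0.001, 0.0, 1.0, -0.0]
force: [0.6, 0.2, -0.2]
width: 0.0294
grip_force: 29.9
```

move_arm(
  plan=[
    {"translation": [0, 0, 0], "rotation": [0, 0, 0], "jaw": 0},
    {"translation": [0, 0, 0], "rotation": [0, 0, 0], "jaw": 0},
    {"translation": [0, 0, -3], "rotation": [0, 0, 0], "jaw": 0},
    {"translation": [0, 0, -10], "rotation": [0, 0, 0], "jaw": 0},
    {"translation": [0, 0, -25], "rotation": [0, 0, 0], "jaw": 0},
    {"translation": [0, 0, -35], "rotation": [0, 0, 0], "jaw": 0},
    {"translation": [0, 0, -35], "rotation": [0, 0, 0], "jaw": 0},
    {"translation": [0, 0, -30], "rotation": [0, 0, 0], "jaw": 0},
    {"translation": [0, 0, -12], "rotation": [0, 0, 0], "jaw": 0},
    {"translation": [0, 0, 0], "rotation": [0, 0, 0], "jaw": 0},
  ],
)

```text
time: 10.88
tcp_pos: [0.6448, 0.0044, 0.1337]
ee_rot: [0.004, -0.0, 1.0, -0.0]
force: [-0.2, -0.1, 0.1]
width: 0.0293
grip_force: 29.8
```

move_arm(
  plan=[
    {"translation": [14, 12, 0], "rotation": [0, 0, 0], "jaw": 0},
    {"translation": [26, 22, 0], "rotation": [0, 0, 0], "jaw": 0},
    {"translation": [31, 26, 0], "rotation": [0, 0, 0], "jaw": 0},
    {"translation": [31, 26, 0], "rotation": [0, 0, 0], "jaw": 0},
    {"translation": [31, 26, 0], "rotation": [0, 0, 0], "jaw": 0},
    {"translation": [31, 26, 0], "rotation": [0, 0, 0], "jaw": 0},
    {"translation": [24, 20, 0], "rotation": [0, 0, 0], "jaw": 0},
    {"translation": [13, 11, 0], "rotation": [0, 0, 0], "jaw": 0},
    {"translation": [6, 4, 0], "rotation": [0, 0, 0], "jaw": 0},
    {"translation": [0, 0, 0], "rotation": [0, 0, 0], "jaw": 0},
  ],
)

```text
time: 11.72
tcp_pos: [0.4342, 0.1779, 0.1283]
ee_rot: [-0.0, -0.001, 1.0, -0.0]
force: [1.0, 0.7, -1.4]
width: 0.0291
grip_force: 29.8
```

```bash
cat > r.py <<'E'
from h import *
# where things are seen from the wrist: rings (circle fit on plane z=.004) and held object
import sys
def go(name):
    env.camera('wrist'); o=env.get_obs(); im,d=look('wrist'); K,C=T('wrist',o); print(o['tcp_pos'].round(4),o['ee_rot'].round(4),round(o['width'],4),round(o['grip_force'],1))
    v,u=np.mgrid[:420,:560].astype(float)
    rays=world(K,C,u,v,np.ones_like(u))-C[:3,3]; s=(.004-C[2,3])/rays[...,2]; G=C[:3,3]+rays*s[...,None]
    hsv=cv2.cvtColor(im,cv2.COLOR_BGR2HSV); A,B=(100,125) if name=='blue' else (3,17)
    c=(.434,.219) if name=='blue' else (.4155,-.233)
    near=(np.hypot(G[...,0]-c[0],G[...,1]-c[1])<.1)
    col=near&(hsv[...,0]>A)&(hsv[...,0]<B)&(hsv[...,1]>130)
    hull=np.zeros((420,560),np.uint8); cv2.fillConvexPoly(hull,cv2.convexHull(np.argwhere(col)[:,::-1].astype(np.int32)),1); hull=cv2.erode(hull,np.ones((9,9)))
    ring=(hull>0)&(hsv[...,1]<110)&(hsv[...,2]>90)
    n,L=cv2.connectedComponents(ring.astype(np.uint8),connectivity=8)
    for i in range(1,n):
        if (L==i).sum()<60: continue
        q=G[L==i][:,:2].astype(np.float32)*1000; e=cv2.fitEllipse(q); print('ring',len(q),np.round(e[0],1),np.round(e[1],1))
    cv2.imwrite('pics/r_%05d.png'%(o['time']*100),im)
go(sys.argv[1])
for n in ['top','scene']:
    im,d=look(n); K,C=T(n)
    for t in sys.argv[2:]:
        for r in env.mark_of(t,n)[:4]: print(n,t,round(r['confidence'],2),(C@np.append(r['at'],1))[:3].round(4))
E
python3 r.py blue dropper_navy; ls pics
```

```text
[0.4354 0.1774 0.1283] [ 1.e-04 -6.e-04  1.e+00 -2.e-04] 0.0293 29.8
ring 679 [431.9 262.3] [54.4 54.4]
ring 471 [437.9 178.5] [38.5 38.7]
ring 2066 [497.3 218.3] [ 36.7 105.8]
scene dropper_navy 0.52 [0.4382 0.175  0.1437]
crop1.png
r_01176.png
s1.png
s2.png
scene0.png
top0.png
w2.png
w3.png
w_00193.png
w_00296.png
w_00400.png
w_00911.png
```

move_arm(
  plan=[
    {"translation": [-2, 1, 20], "rotation": [0, 0, 0], "jaw": 0},
    {"translation": [0, 0, 35], "rotation": [0, 0, 0], "jaw": 0},
    {"translation": [0, 0, 35], "rotation": [0, 0, 0], "jaw": 0},
    {"translation": [0, 0, 27], "rotation": [0, 0, 0], "jaw": 0},
    {"translation": [0, 0, 15], "rotation": [0, 0, 0], "jaw": 0},
    {"translation": [0, 0, 8], "rotation": [0, 0, 0], "jaw": 0},
    {"translation": [0, 0, 4], "rotation": [0, 0, 0], "jaw": 0},
    {"translation": [0, 0, 1.5], "rotation": [0, 0, 0], "jaw": 0},
    {"translation": [0, 0, 0], "rotation": [0, 0, 0], "jaw": 0},
    {"translation": [0, 0, 0], "rotation": [0, 0, 0], "jaw": 0},
  ],
)

```text
time: 12.85
tcp_pos: [0.4387, 0.1785, -0.0162]
ee_rot: [0.001, 0.0, 1.0, 0.0]
force: [-0.2, 0.4, -0.4]
width: 0.0294
grip_force: 30.1
```

move_arm(
  plan=[
    {"translation": [0, 0, 0], "rotation": [0, 0, 0], "jaw": 45},
    {"translation": [0, 0, 0], "rotation": [0, 0, 0], "jaw": 60},
    {"translation": [0, 0, 0], "rotation": [0, 0, 0], "jaw": 60},
    {"translation": [0, 0, -10], "rotation": [0, 0, 0], "jaw": 60},
    {"translation": [0, 0, -25], "rotation": [0, 0, 0], "jaw": 60},
    {"translation": [0, 0, -35], "rotation": [0, 0, 0], "jaw": 60},
    {"translation": [0, 0, -40], "rotation": [0, 0, 0], "jaw": 60},
    {"translation": [0, 0, -40], "rotation": [0, 0, 0], "jaw": 60},
    {"translation": [0, 0, -40], "rotation": [0, 0, 0], "jaw": 60},
    {"translation": [0, 0, -30], "rotation": [0, 0, 0], "jaw": 60},
  ],
)

```text
time: 13.68
tcp_pos: [0.4379, 0.1785, 0.2065]
ee_rot: [0.001, 0.0, 1.0, 0.001]
force: [1.5, -0.2, -0.8]
width: 0.0517
grip_force: 0.0
```

```bash
python3 r.py blue dropper_navy hardener
```

```text
[0.44   0.1794 0.2112] [0.0045 0.     1.     0.0018] 0.0511 0.0
ring 460 [431.9 262.4] [54.5 54.5]
ring 294 [438.3 178.7] [37.  38.1]
top dropper_navy 0.63 [0.4408 0.1725 0.0045]
top hardener 0.82 [ 0.499  -0.1013 -0.001 ]
scene dropper_navy 0.74 [ 0.438   0.1775 -0.0023]
scene hardener 0.57 [ 0.4947 -0.1025  0.0005]
```

move_arm(
  plan=[
    {"translation": [-4, -15, 0], "rotation": [0, 0, 0], "jaw": 70},
    {"translation": [-7, -32, 0], "rotation": [0, 0, 0], "jaw": 70},
    {"translation": [-8, -38, 0], "rotation": [0, 0, 0], "jaw": 70},
    {"translation": [-8, -38, 0], "rotation": [0, 0, 0], "jaw": 70},
    {"translation": [-8, -38, 0], "rotation": [0, 0, 0], "jaw": 70},
    {"translation": [-8, -38, 0], "rotation": [0, 0, 0], "jaw": 70},
    {"translation": [-8, -35, 0], "rotation": [0, 0, 0], "jaw": 70},
    {"translation": [-6, -25, 0], "rotation": [0, 0, 0], "jaw": 70},
    {"translation": [-4, -14, 0], "rotation": [0, 0, 0], "jaw": 70},
    {"translation": [-1, -6, 0], "rotation": [0, 0, 0], "jaw": 70},
  ],
)

```text
time: 14.92
tcp_pos: [0.4994, -0.1028, 0.2016]
ee_rot: [-0.001, 0.001, 1.0, 0.0]
force: [-0.0, 0.4, -0.9]
width: 0.0603
grip_force: 0.0
```

```bash
sed -i 's/hardener=(.588,.002/hardener=(.499,-.1005/' w.py; python3 -c "
from station import env
env.camera('top')"; python3 w.py hardener pot_gold
```

```text
[ 0.4993 -0.1025  0.2017] [-0.001   0.0011  1.     -0.    ] 0.0601
hardener 0.87 [ 0.5003 -0.0981 -0.0019]
  depth 1354 [ 0.5    -0.101   0.1583] [ 0.4983 -0.1009  0.1638]
pot_gold 0.79 [0.453  0.0364 0.0025]
  depth 1342 [0.4546 0.0349 0.0437] [0.4542 0.0344 0.0446]
```

move_arm(
  plan=[
    {"translation": [0, 1.5, 20], "rotation": [0, 0, 0], "jaw": 70},
    {"translation": [0, 0, 30], "rotation": [0, 0, 0], "jaw": 70},
    {"translation": [0, 0, 25], "rotation": [0, 0, 0], "jaw": 70},
    {"translation": [0, 0, 15], "rotation": [0, 0, 0], "jaw": 70},
    {"translation": [0, 0, 8], "rotation": [0, 0, 0], "jaw": 70},
    {"translation": [0, 0, 0], "rotation": [0, 0, 0], "jaw": 0},
    {"translation": [0, 0, 0], "rotation": [0, 0, 0], "jaw": 0},
    {"translation": [0, 0, 0], "rotation": [0, 0, 0], "jaw": 0},
    {"translation": [0, 0, 0], "rotation": [0, 0, 0], "jaw": 0},
    {"translation": [0, 0, 0], "rotation": [0, 0, 0], "jaw": 0},
  ],
  squeeze=50,
)

```text
time: 15.95
tcp_pos: [0.5003, -0.0993, 0.106]
ee_rot: [0.001, -0.0, 1.0, -0.0]
force: [-0.0, 0.4, 3.5]
width: 0.0288
grip_force: 50.1
```

move_arm(
  plan=[
    {"translation": [0, 0, -6], "rotation": [0, 0, 0], "jaw": 0},
    {"translation": [0, 0, -16], "rotation": [0, 0, 0], "jaw": 0},
    {"translation": [0, 0, -18], "rotation": [0, 0, 0], "jaw": 0},
    {"translation": [-8, 9, 0], "rotation": [0, 0, 0], "jaw": 0},
    {"translation": [-15, 17, 0], "rotation": [0, 0, 0], "jaw": 0},
    {"translation": [-18, 22, 0], "rotation": [0, 0, 0], "jaw": 0},
    {"translation": [-18, 22, 0], "rotation": [0, 0, 0], "jaw": 0},
    {"translation": [-15, 17, 0], "rotation": [0, 0, 0], "jaw": 0},
    {"translation": [-10, 11, 0], "rotation": [0, 0, 0], "jaw": 0},
    {"translation": [-4, 5, 0], "rotation": [0, 0, 0], "jaw": 0},
  ],
)

```text
time: 16.78
tcp_pos: [0.5888, 0.0059, 0.1441]
ee_rot: [-0.0, -0.001, 1.0, 0.0]
force: [-0.2, -1.3, -3.6]
width: 0.0286
grip_force: 49.8
```

```bash
cat > f.py <<'E'
from h import *
env.camera('top'); env.camera('top'); o=env.get_obs(); im,d=look('wrist'); K,C=T('wrist',o); print(o['tcp_pos'].round(4),o['ee_rot'].round(4),o['width'],o['grip_force'])
g=cv2.cvtColor(im,cv2.COLOR_BGR2GRAY).astype(np.float32); a=np.linspace(0,2*np.pi,120)[:-1]; best=[]
for x in np.arange(.575,.602,.001):
    for y in np.arange(-.015,.02,.001):
        def val(r):
            P=np.stack([x+r*np.cos(a),y+r*np.sin(a),0*a,0*a+1],-1)@np.linalg.inv(C).T
            return cv2.remap(g,(K[0,0]*P[:,0]/P[:,2]+K[0,2]).astype(np.float32),(K[1,1]*P[:,1]/P[:,2]+K[1,2]).astype(np.float32),1).ravel()
        best.append((np.mean(np.clip((val(.027)+val(.036))/2-val(.0315),-10,40)),x,y))
best.sort(reverse=True); print(np.round(best[:3],4).tolist())
for r in env.mark_of('hardener','wrist'): print((C@np.append(r['at'],1))[:3].round(4))
cv2.imwrite('pics/f_%05d.png'%(o['time']*100),im)
E
python3 f.py; ls pics/f_*
```

```text
[0.5877 0.0048 0.1442] [-5.e-04 -7.e-04  1.e+00 -0.e+00] 0.028507938272177145 49.803534150123596
[[21.4414, 0.588, 0.002], [21.0812, 0.589, 0.002], [20.3809, 0.59, 0.002]]
[0.5884 0.0057 0.0414]
pics/f_01688.png
```

move_arm(
  plan=[
    {"translation": [0, -2.5, 12], "rotation": [0, 0, 0], "jaw": 0},
    {"translation": [0, 0, 13], "rotation": [0, 0, 0], "jaw": 0},
    {"translation": [0, 0, 7], "rotation": [0, 0, 0], "jaw": 0},
    {"translation": [0, 0, 4], "rotation": [0, 0, 0], "jaw": 0},
    {"translation": [0, 0, 2], "rotation": [0, 0, 0], "jaw": 0},
    {"translation": [0, 0, 1], "rotation": [0, 0, 0], "jaw": 0},
    {"translation": [0, 0, 0], "rotation": [0, 0, 0], "jaw": 0},
    {"translation": [0, 0, 0], "rotation": [0, 0, 0], "jaw": 0},
    {"translation": [0, 0, 0], "rotation": [0, 0, 0], "jaw": 40},
    {"translation": [0, 0, 0], "rotation": [0, 0, 0], "jaw": 60},
  ],
)

```text
time: 17.82
tcp_pos: [0.5881, 0.0013, 0.1066]
ee_rot: [0.001, -0.0, 1.0, -0.0]
force: [-0.2, 0.4, 1.5]
width: 0.0453
grip_force: 0.0
```

move_arm(
  plan=[
    {"translation": [0, 0, 0], "rotation": [0, 0, 0], "jaw": 65},
    {"translation": [0, 0, -10], "rotation": [0, 0, 0], "jaw": 65},
    {"translation": [0, 0, -30], "rotation": [0, 0, 0], "jaw": 65},
    {"translation": [0, 0, -40], "rotation": [0, 0, 0], "jaw": 65},
    {"translation": [0, 0, -20], "rotation": [0, 0, 0], "jaw": 75},
    {"translation": [20, 5, 0], "rotation": [0, 0, 0], "jaw": 75},
    {"translation": [35, 8, 0], "rotation": [0, 0, 0], "jaw": 75},
    {"translation": [38, 9, 0], "rotation": [0, 0, 0], "jaw": 75},
    {"translation": [30, 7, 0], "rotation": [0, 0, 0], "jaw": 75},
    {"translation": [11, 3, 0], "rotation": [0, 0, 0], "jaw": 75},
  ],
)

```text
time: 18.65
tcp_pos: [0.4498, 0.0338, 0.2071]
ee_rot: [-0.0, -0.0, 1.0, 0.0]
force: [0.2, 0.8, 0.1]
width: 0.0639
grip_force: 0.0
```

```bash
sed -i 's/hardener=(.499,-.1005/hardener=(.588,.002/' w.py; python3 f.py; python3 w.py pot_gold hardener
```

```text
[0.4523 0.0337 0.2074] [ 9.e-04 -4.e-04  1.e+00  1.e-04] 0.06409545080706296 0.0
[[24.163, 0.59, 0.003], [23.7361, 0.59, 0.002], [22.8999, 0.591, 0.003]]
[ 0.5856 -0.0028  0.0014]
[0.4547 0.0334 0.2069] [ 1.2e-03 -2.0e-04  1.0e+00 -0.0e+00] 0.0643
pot_gold 0.56 [ 4.537e-01  3.700e-02 -3.000e-04]
pot_gold 0.49 [0.4422 0.1812 0.0044]
  depth 1144 [0.4542 0.035  0.0435] [0.4537 0.0352 0.0445]
hardener 0.59 [0.5872 0.0007 0.0015]
  depth 112 [ 0.5759 -0.0006  0.154 ] [ 5.743e-01 -1.000e-04  1.531e-01]
```

move_arm(
  plan=[
    {"translation": [0, 1, 25], "rotation": [0, 0, 0], "jaw": 75},
    {"translation": [0, 0, 40], "rotation": [0, 0, 0], "jaw": 75},
    {"translation": [0, 0, 40], "rotation": [0, 0, 0], "jaw": 75},
    {"translation": [0, 0, 40], "rotation": [0, 0, 0], "jaw": 75},
    {"translation": [0, 0, 36], "rotation": [0, 0, 0], "jaw": 75},
    {"translation": [0, 0, 28], "rotation": [0, 0, 0], "jaw": 75},
    {"translation": [0, 0, 14], "rotation": [0, 0, 0], "jaw": 75},
    {"translation": [0, 0, 6], "rotation": [0, 0, 0], "jaw": 75},
    {"translation": [0, 0, 0], "rotation": [0, 0, 0], "jaw": 0},
    {"translation": [0, 0, 0], "rotation": [0, 0, 0], "jaw": 0},
  ],
  squeeze=35,
)

```text
time: 19.83
tcp_pos: [0.4542, 0.0342, -0.0229]
ee_rot: [-0.0, 0.0, 1.0, -0.0]
force: [-2.6, 0.8, 1.4]
width: 0.0431
grip_force: 35.6
```

move_arm(
  plan=[
    {"translation": [0, 0, 0], "rotation": [0, 0, 0], "jaw": 0},
    {"translation": [0, 0, 0], "rotation": [0, 0, 0], "jaw": 0},
    {"translation": [0, 0, -3], "rotation": [0, 0, 0], "jaw": 0},
    {"translation": [0, 0, -12], "rotation": [0, 0, 0], "jaw": 0},
    {"translation": [0, 0, -30], "rotation": [0, 0, 0], "jaw": 0},
    {"translation": [0, 0, -40], "rotation": [0, 0, 0], "jaw": 0},
    {"translation": [0, 0, -35], "rotation": [0, 0, 0], "jaw": 0},
    {"translation": [2, 20, -20], "rotation": [0, 0, 0], "jaw": 0},
    {"translation": [3, 32, 0], "rotation": [0, 0, 0], "jaw": 0},
    {"translation": [4, 38, 0], "rotation": [0, 0, 0], "jaw": 0},
  ],
)

```text
time: 20.67
tcp_pos: [0.446, 0.1246, 0.1197]
ee_rot: [0.003, 0.002, 1.0, 0.001]
force: [1.0, -0.0, -0.6]
width: 0.0436
grip_force: 35.9
```

move_arm(
  plan=[
    {"translation": [4, 38, 0], "rotation": [0, 0, 0], "jaw": 0},
    {"translation": [4, 38, 0], "rotation": [0, 0, 0], "jaw": 0},
    {"translation": [3, 32, 0], "rotation": [0, 0, 0], "jaw": 0},
    {"translation": [2, 18, 0], "rotation": [0, 0, 0], "jaw": 0},
    {"translation": [1, 9, 0], "rotation": [0, 0, 0], "jaw": 0},
    {"translation": [0, 2, 0], "rotation": [0, 0, 0], "jaw": 0},
    {"translation": [0, 0, 0], "rotation": [0, 0, 0], "jaw": 0},
    {"translation": [0, 0, 0], "rotation": [0, 0, 0], "jaw": 0},
    {"translation": [0, 0, 0], "rotation": [0, 0, 0], "jaw": 0},
    {"translation": [0, 0, 0], "rotation": [0, 0, 0], "jaw": 0},
  ],
)

```text
time: 21.5
tcp_pos: [0.4307, 0.2602, 0.117]
ee_rot: [-0.0, 0.001, 1.0, -0.0]
force: [0.2, 0.2, -1.7]
width: 0.0432
grip_force: 35.9
```

```bash
python3 r.py blue pot_gold
```

```text
[0.4308 0.2604 0.117 ] [ 0.e+00  8.e-04  1.e+00 -1.e-04] 0.0432 35.9
ring 731 [439.1 261.1] [58.5 75. ]
ring 589 [435.4 180.4] [33.5 37.1]
ring 614 [546.5 258.1] [117.  153.3]
ring 445 [497.4 176.3] [17.9 41.2]
scene pot_gold 0.58 [0.4375 0.179  0.0009]
scene pot_gold 0.46 [0.4273 0.2617 0.1421]
```

move_arm(
  plan=[
    {"translation": [-1, 1.5, 20], "rotation": [0, 0, 0], "jaw": 0},
    {"translation": [0, 0, 35], "rotation": [0, 0, 0], "jaw": 0},
    {"translation": [0, 0, 33], "rotation": [0, 0, 0], "jaw": 0},
    {"translation": [0, 0, 22], "rotation": [0, 0, 0], "jaw": 0},
    {"translation": [0, 0, 13], "rotation": [0, 0, 0], "jaw": 0},
    {"translation": [0, 0, 8], "rotation": [0, 0, 0], "jaw": 0},
    {"translation": [0, 0, 4], "rotation": [0, 0, 0], "jaw": 0},
    {"translation": [0, 0, 0.7], "rotation": [0, 0, 0], "jaw": 0},
    {"translation": [0, 0, 0], "rotation": [0, 0, 0], "jaw": 0},
    {"translation": [0, 0, 0], "rotation": [0, 0, 0], "jaw": 0},
  ],
)

```text
time: 22.63
tcp_pos: [0.4322, 0.2632, -0.0181]
ee_rot: [0.001, 0.0, 1.0, 0.0]
force: [0.4, 0.0, -0.7]
width: 0.0432
grip_force: 36.0
```

move_arm(
  plan=[
    {"translation": [0, 0, 0], "rotation": [0, 0, 0], "jaw": 60},
    {"translation": [0, 0, 0], "rotation": [0, 0, 0], "jaw": 70},
    {"translation": [0, 0, 0], "rotation": [0, 0, 0], "jaw": 70},
    {"translation": [0, 0, -10], "rotation": [0, 0, 0], "jaw": 70},
    {"translation": [0, 0, -30], "rotation": [0, 0, 0], "jaw": 70},
    {"translation": [0, 0, -40], "rotation": [0, 0, 0], "jaw": 75},
    {"translation": [0, 0, -40], "rotation": [0, 0, 0], "jaw": 75},
    {"translation": [0, 0, -40], "rotation": [0, 0, 0], "jaw": 75},
    {"translation": [-10, -2, -30], "rotation": [0, 0, 0], "jaw": 75},
    {"translation": [-25, -5, 0], "rotation": [0, 0, 0], "jaw": 75},
  ],
)

```text
time: 23.47
tcp_pos: [0.4676, 0.2575, 0.1784]
ee_rot: [0.004, -0.001, 1.0, 0.002]
force: [1.2, 0.6, 0.5]
width: 0.064
grip_force: 0.0
```

move_arm(
  plan=[
    {"translation": [-35, -8, 0], "rotation": [0, 0, 0], "jaw": 75},
    {"translation": [-38, -9, 0], "rotation": [0, 0, 0], "jaw": 75},
    {"translation": [-30, -7, 0], "rotation": [0, 0, 0], "jaw": 75},
    {"translation": [-18, -4, 0], "rotation": [0, 0, 0], "jaw": 75},
    {"translation": [-9, -1, 0], "rotation": [0, 0, 0], "jaw": 75},
    {"translation": [-3, 0, 0], "rotation": [0, 0, 0], "jaw": 75},
    {"translation": [0, 0, 0], "rotation": [0, 0, 0], "jaw": 75},
    {"translation": [0, 0, 0], "rotation": [0, 0, 0], "jaw": 75},
    {"translation": [0, 0, 0], "rotation": [0, 0, 0], "jaw": 75},
    {"translation": [0, 0, 0], "rotation": [0, 0, 0], "jaw": 75},
  ],
)

```text
time: 24.3
tcp_pos: [0.5986, 0.2273, 0.1717]
ee_rot: [0.0, -0.0, 1.0, 0.0]
force: [0.5, 0.2, 0.7]
width: 0.0645
grip_force: 0.0
```

```bash
python3 w.py pot_black; ls -t pics | head -1; python3 r.py blue pot_gold dropper_navy hardener
```

```text
[0.5986 0.2273 0.1717] [ 1.e-04 -4.e-04  1.e+00  0.e+00] 0.0645
pot_black 0.8 [ 0.6857  0.1568 -0.001 ]
pot_black 0.61 [ 0.5906  0.1356 -0.0011]
pot_black 0.55 [ 0.6006  0.2249 -0.0011]
  depth 1389 [0.6008 0.2273 0.0434] [0.6002 0.2273 0.0445]
w_02430.png
[0.5991 0.2271 0.1716] [ 2.e-04 -3.e-04  1.e+00  0.e+00] 0.0641 0.0
ring 472 [432.1 262.5] [53.8 54.5]
ring 95 [399.5 320.7] [ 86.6 166.5]
ring 408 [437.8 179.1] [37.5 38.2]
top dropper_navy 0.59 [0.4389 0.1718 0.0043]
top dropper_navy 0.3 [ 4.166e-01 -2.353e-01  1.000e-04]
top hardener 0.71 [ 0.5865 -0.0015 -0.0013]
scene pot_gold 0.82 [0.433  0.2647 0.0018]
scene dropper_navy 0.65 [0.4413 0.1797 0.0017]
scene dropper_navy 0.22 [ 0.6265 -0.4075  0.0015]
scene hardener 0.79 [5.868e-01 3.000e-04 6.000e-04]
scene hardener 0.49 [ 0.576  -0.2017  0.0006]
scene hardener 0.46 [ 0.6186  0.0028 -0.0039]
```

move_arm(
  plan=[
    {"translation": [-1.5, 0, 25], "rotation": [0, 0, 0], "jaw": 75},
    {"translation": [0, 0, 38], "rotation": [0, 0, 0], "jaw": 75},
    {"translation": [0, 0, 38], "rotation": [0, 0, 0], "jaw": 75},
    {"translation": [0, 0, 38], "rotation": [0, 0, 0], "jaw": 75},
    {"translation": [0, 0, 30], "rotation": [0, 0, 0], "jaw": 75},
    {"translation": [0, 0, 17], "rotation": [0, 0, 0], "jaw": 75},
    {"translation": [0, 0, 8], "rotation": [0, 0, 0], "jaw": 75},
    {"translation": [0, 0, 0], "rotation": [0, 0, 0], "jaw": 75},
    {"translation": [0, 0, 0], "rotation": [0, 0, 0], "jaw": 0},
    {"translation": [0, 0, 0], "rotation": [0, 0, 0], "jaw": 0},
  ],
  squeeze=35,
)

```text
time: 25.73
tcp_pos: [0.6023, 0.2272, -0.0211]
ee_rot: [0.001, 0.0, 1.0, 0.0]
force: [-1.0, 0.1, 1.3]
width: 0.0431
grip_force: 35.6
```

move_arm(
  plan=[
    {"translation": [0, 0, 0], "rotation": [0, 0, 0], "jaw": 0},
    {"translation": [0, 0, 0], "rotation": [0, 0, 0], "jaw": 0},
    {"translation": [0, 0, -3], "rotation": [0, 0, 0], "jaw": 0},
    {"translation": [0, 0, -12], "rotation": [0, 0, 0], "jaw": 0},
    {"translation": [0, 0, -30], "rotation": [0, 0, 0], "jaw": 0},
    {"translation": [0, 0, -40], "rotation": [0, 0, 0], "jaw": 0},
    {"translation": [0, 0, -40], "rotation": [0, 0, 0], "jaw": 0},
    {"translation": [0, 0, -40], "rotation": [0, 0, 0], "jaw": 0},
    {"translation": [10, -15, -25], "rotation": [0, 0, 0], "jaw": 0},
    {"translation": [20, -25, 0], "rotation": [0, 0, 0], "jaw": 0},
  ],
)

```text
time: 26.57
tcp_pos: [0.5749, 0.189, 0.1734]
ee_rot: [0.005, -0.001, 1.0, 0.002]
force: [-0.1, -1.2, -0.7]
width: 0.0432
grip_force: 35.8
```

move_arm(
  plan=[
    {"translation": [20, -34, 0], "rotation": [0, 0, 0], "jaw": 0},
    {"translation": [20, -35, 0], "rotation": [0, 0, 0], "jaw": 0},
    {"translation": [20, -35, 0], "rotation": [0, 0, 0], "jaw": 0},
    {"translation": [17, -36, 0], "rotation": [0, 0, 0], "jaw": 0},
    {"translation": [17, -36, 0], "rotation": [0, 0, 0], "jaw": 0},
    {"translation": [15, -36, 0], "rotation": [0, 0, 0], "jaw": 0},
    {"translation": [15, -36, 0], "rotation": [0, 0, 0], "jaw": 0},
    {"translation": [10, -36, 0], "rotation": [0, 0, 0], "jaw": 0},
    {"translation": [10, -36, 0], "rotation": [0, 0, 0], "jaw": 0},
    {"translation": [10, -30, 0], "rotation": [0, 0, 0], "jaw": 0},
  ],
)

```text
time: 27.4
tcp_pos: [0.4161, -0.1652, 0.168]
ee_rot: [0.001, 0.0, 1.0, -0.0]
force: [1.6, -0.1, -0.7]
width: 0.043
grip_force: 35.8
```

move_arm(
  plan=[
    {"translation": [7, -18, 0], "rotation": [0, 0, 0], "jaw": 0},
    {"translation": [3, -8, 0], "rotation": [0, 0, 0], "jaw": 0},
    {"translation": [0, -3, 0], "rotation": [0, 0, 0], "jaw": 0},
    {"translation": [0, 0, 20], "rotation": [0, 0, 0], "jaw": 0},
    {"translation": [0, 0, 20], "rotation": [0, 0, 0], "jaw": 0},
    {"translation": [0, 0, 10], "rotation": [0, 0, 0], "jaw": 0},
    {"translation": [0, 0, 0], "rotation": [0, 0, 0], "jaw": 0},
    {"translation": [0, 0, 0], "rotation": [0, 0, 0], "jaw": 0},
    {"translation": [0, 0, 0], "rotation": [0, 0, 0], "jaw": 0},
    {"translation": [0, 0, 0], "rotation": [0, 0, 0], "jaw": 0},
  ],
)

```text
time: 28.23
tcp_pos: [0.4078, -0.1921, 0.1182]
ee_rot: [0.001, -0.0, 1.0, -0.0]
force: [-0.3, 0.6, -0.4]
width: 0.0429
grip_force: 35.8
```

```bash
python3 r.py orange pot_black
```

```text
[ 0.4077 -0.1922  0.1181] [ 7.e-04 -2.e-04  1.e+00 -3.e-04] 0.043 35.8
ring 605 [ 407.  -190.6] [52.9 55.1]
ring 484 [ 425.3 -272.9] [38.5 38.6]
ring 614 [ 598.8 -187.2] [165.5 311.9]
ring 147 [ 484.9 -282.1] [11.5 18.2]
top pot_black 0.92 [0.592  0.1298 0.0011]
top pot_black 0.7 [7.933e-01 8.930e-02 6.000e-04]
top pot_black 0.67 [0.6849 0.1527 0.0028]
scene pot_black 0.79 [ 0.4068 -0.1921  0.1382]
scene pot_black 0.73 [0.7885 0.0975 0.    ]
scene pot_black 0.67 [0.5864 0.1357 0.0018]
scene pot_black 0.56 [0.6843 0.1596 0.0045]
```

move_arm(
  plan=[
    {"translation": [-0.8, 1.5, 20], "rotation": [0, 0, 0], "jaw": 0},
    {"translation": [0, 0, 35], "rotation": [0, 0, 0], "jaw": 0},
    {"translation": [0, 0, 33], "rotation": [0, 0, 0], "jaw": 0},
    {"translation": [0, 0, 22], "rotation": [0, 0, 0], "jaw": 0},
    {"translation": [0, 0, 13], "rotation": [0, 0, 0], "jaw": 0},
    {"translation": [0, 0, 8], "rotation": [0, 0, 0], "jaw": 0},
    {"translation": [0, 0, 4], "rotation": [0, 0, 0], "jaw": 0},
    {"translation": [0, 0, 0.7], "rotation": [0, 0, 0], "jaw": 0},
    {"translation": [0, 0, 0], "rotation": [0, 0, 0], "jaw": 0},
    {"translation": [0, 0, 0], "rotation": [0, 0, 0], "jaw": 0},
  ],
)

```text
time: 29.37
tcp_pos: [0.4085, -0.191, -0.0177]
ee_rot: [0.001, 0.0, 1.0, -0.0]
force: [-0.1, -0.4, -0.6]
width: 0.0433
grip_force: 36.8
```

move_arm(
  plan=[
    {"translation": [0, 0, 0], "rotation": [0, 0, 0], "jaw": 60},
    {"translation": [0, 0, 0], "rotation": [0, 0, 0], "jaw": 70},
    {"translation": [0, 0, 0], "rotation": [0, 0, 0], "jaw": 70},
    {"translation": [0, 0, -10], "rotation": [0, 0, 0], "jaw": 70},
    {"translation": [0, 0, -30], "rotation": [0, 0, 0], "jaw": 70},
    {"translation": [0, 0, -40], "rotation": [0, 0, 0], "jaw": 65},
    {"translation": [0, 0, -40], "rotation": [0, 0, 0], "jaw": 65},
    {"translation": [0, 0, -40], "rotation": [0, 0, 0], "jaw": 65},
    {"translation": [-12, 0, -30], "rotation": [0, 0, 0], "jaw": 65},
    {"translation": [-25, -2, 0], "rotation": [0, 0, 0], "jaw": 65},
  ],
)

```text
time: 30.2
tcp_pos: [0.4462, -0.1936, 0.1783]
ee_rot: [0.004, 0.0, 1.0, -0.002]
force: [1.2, -1.0, 0.8]
width: 0.0557
grip_force: 0.0
```

move_arm(
  plan=[
    {"translation": [-36, -3, 0], "rotation": [0, 0, 0], "jaw": 65},
    {"translation": [-38, -3, 0], "rotation": [0, 0, 0], "jaw": 65},
    {"translation": [-32, -3, 0], "rotation": [0, 0, 0], "jaw": 65},
    {"translation": [-18, -1, 0], "rotation": [0, 0, 0], "jaw": 65},
    {"translation": [-8, -1, 0], "rotation": [0, 0, 0], "jaw": 65},
    {"translation": [-3, 0, 0], "rotation": [0, 0, 0], "jaw": 65},
    {"translation": [0, 0, 0], "rotation": [0, 0, 0], "jaw": 65},
    {"translation": [0, 0, 0], "rotation": [0, 0, 0], "jaw": 65},
    {"translation": [0, 0, 0], "rotation": [0, 0, 0], "jaw": 65},
    {"translation": [0, 0, 0], "rotation": [0, 0, 0], "jaw": 65},
  ],
)

```text
time: 31.03
tcp_pos: [0.579, -0.2038, 0.1721]
ee_rot: [0.0, 0.0, 1.0, -0.0]
force: [-0.2, 0.4, -0.3]
width: 0.0553
grip_force: 0.0
```

```bash
python3 w.py dropper_teal pot_black; python3 r.py orange pot_black
```

```text
[ 0.579  -0.2038  0.1721] [ 2.e-04  3.e-04  1.e+00 -1.e-04] 0.0553
dropper_teal 0.83 [ 0.5816 -0.2001 -0.0062]
  depth 297 [ 0.58   -0.2032  0.0675] [ 0.5784 -0.203   0.0673]
pot_black 0.92 [ 0.4078 -0.192   0.0029]
pot_black 0.68 [0.7954 0.0925 0.0014]
[ 0.5795 -0.2038  0.1719] [ 1.e-04  1.e-04  1.e+00 -1.e-04] 0.0553 0.0
ring 456 [ 407.5 -190.5] [54.4 55. ]
ring 510 [ 425.3 -272.6] [38.3 38.6]
top pot_black 0.87 [0.7924 0.0873 0.0008]
top pot_black 0.75 [0.5911 0.1344 0.0011]
top pot_black 0.72 [0.6834 0.1509 0.0068]
scene pot_black 0.9 [0.6856 0.1604 0.0069]
scene pot_black 0.89 [ 0.7912  0.0967 -0.0013]
scene pot_black 0.72 [ 0.4055 -0.1903  0.003 ]
scene pot_black 0.53 [ 0.5884  0.1357 -0.0015]
```

move_arm(
  plan=[
    {"translation": [0, 0.5, 25], "rotation": [0, 0, 0], "jaw": 65},
    {"translation": [0, 0, 38], "rotation": [0, 0, 0], "jaw": 65},
    {"translation": [0, 0, 38], "rotation": [0, 0, 0], "jaw": 65},
    {"translation": [0, 0, 38], "rotation": [0, 0, 0], "jaw": 65},
    {"translation": [0, 0, 30], "rotation": [0, 0, 0], "jaw": 65},
    {"translation": [0, 0, 17], "rotation": [0, 0, 0], "jaw": 65},
    {"translation": [0, 0, 9], "rotation": [0, 0, 0], "jaw": 65},
    {"translation": [0, 0, 0], "rotation": [0, 0, 0], "jaw": 65},
    {"translation": [0, 0, 0], "rotation": [0, 0, 0], "jaw": 0},
    {"translation": [0, 0, 0], "rotation": [0, 0, 0], "jaw": 0},
  ],
  squeeze=30,
)

```text
time: 32.32
tcp_pos: [0.581, -0.2036, -0.0219]
ee_rot: [0.001, 0.0, 1.0, -0.0]
force: [0.6, 0.1, 0.4]
width: 0.0323
grip_force: 0.0
```

move_arm(
  plan=[
    {"translation": [0, 0, 0], "rotation": [0, 0, 0], "jaw": 0},
    {"translation": [0, 0, 0], "rotation": [0, 0, 0], "jaw": 0},
    {"translation": [0, 0, -3], "rotation": [0, 0, 0], "jaw": 0},
    {"translation": [0, 0, -12], "rotation": [0, 0, 0], "jaw": 0},
    {"translation": [0, 0, -30], "rotation": [0, 0, 0], "jaw": 0},
    {"translation": [0, 0, -40], "rotation": [0, 0, 0], "jaw": 0},
    {"translation": [0, 0, -40], "rotation": [0, 0, 0], "jaw": 0},
    {"translation": [12, -5, -25], "rotation": [0, 0, 0], "jaw": 0},
    {"translation": [24, -11, 0], "rotation": [0, 0, 0], "jaw": 0},
    {"translation": [32, -14, 0], "rotation": [0, 0, 0], "jaw": 0},
  ],
)

```text
time: 33.15
tcp_pos: [0.5137, -0.2335, 0.1289]
ee_rot: [0.002, -0.001, 1.0, -0.001]
force: [-0.9, -1.2, -0.5]
width: 0.0291
grip_force: 29.7
```

move_arm(
  plan=[
    {"translation": [32, -14, 0], "rotation": [0, 0, 0], "jaw": 0},
    {"translation": [28, -13, 0], "rotation": [0, 0, 0], "jaw": 0},
    {"translation": [16, -7, 0], "rotation": [0, 0, 0], "jaw": 0},
    {"translation": [7, -4, 0], "rotation": [0, 0, 0], "jaw": 0},
    {"translation": [3, -1, 0], "rotation": [0, 0, 0], "jaw": 0},
    {"translation": [0, 0, 0], "rotation": [0, 0, 0], "jaw": 0},
    {"translation": [0, 0, 0], "rotation": [0, 0, 0], "jaw": 0},
    {"translation": [0, 0, 0], "rotation": [0, 0, 0], "jaw": 0},
    {"translation": [0, 0, 0], "rotation": [0, 0, 0], "jaw": 0},
    {"translation": [0, 0, 0], "rotation": [0, 0, 0], "jaw": 0},
  ],
)

```text
time: 33.98
tcp_pos: [0.4264, -0.2718, 0.1263]
ee_rot: [-0.0, -0.0, 1.0, 0.0]
force: [-0.2, 0.1, 0.2]
width: 0.0295
grip_force: 29.7
```

```bash
python3 r.py orange dropper_teal
```

```text
[ 0.4263 -0.2719  0.1263] [-1.e-04 -4.e-04  1.e+00  1.e-04] 0.0293 29.7
ring 399 [ 407.8 -190.9] [54.2 54.3]
ring 88 [ 424.1 -167.6] [60.3 87.9]
ring 436 [ 425.4 -273. ] [38.3 38.5]
ring 78 [ 472.8 -277.5] [ 3.9 23.5]
```

move_arm(
  plan=[
    {"translation": [0, -1, 20], "rotation": [0, 0, 0], "jaw": 0},
    {"translation": [0, 0, 35], "rotation": [0, 0, 0], "jaw": 0},
    {"translation": [0, 0, 35], "rotation": [0, 0, 0], "jaw": 0},
    {"translation": [0, 0, 27], "rotation": [0, 0, 0], "jaw": 0},
    {"translation": [0, 0, 15], "rotation": [0, 0, 0], "jaw": 0},
    {"translation": [0, 0, 8], "rotation": [0, 0, 0], "jaw": 0},
    {"translation": [0, 0, 4], "rotation": [0, 0, 0], "jaw": 0},
    {"translation": [0, 0, 1.5], "rotation": [0, 0, 0], "jaw": 0},
    {"translation": [0, 0, 0], "rotation": [0, 0, 0], "jaw": 0},
    {"translation": [0, 0, 0], "rotation": [0, 0, 0], "jaw": 0},
  ],
)

```text
time: 35.12
tcp_pos: [0.4266, -0.2737, -0.0179]
ee_rot: [0.001, 0.0, 1.0, -0.001]
force: [0.8, -1.0, 0.2]
width: 0.0295
grip_force: 29.8
```

move_arm(
  plan=[
    {"translation": [0, 0, 0], "rotation": [0, 0, 0], "jaw": 45},
    {"translation": [0, 0, 0], "rotation": [0, 0, 0], "jaw": 60},
    {"translation": [0, 0, 0], "rotation": [0, 0, 0], "jaw": 60},
    {"translation": [0, 0, -10], "rotation": [0, 0, 0], "jaw": 60},
    {"translation": [0, 0, -25], "rotation": [0, 0, 0], "jaw": 60},
    {"translation": [0, 0, -35], "rotation": [0, 0, 0], "jaw": 60},
    {"translation": [0, 0, -40], "rotation": [0, 0, 0], "jaw": 60},
    {"translation": [0, 0, -40], "rotation": [0, 0, 0], "jaw": 60},
    {"translation": [0, 0, -40], "rotation": [0, 0, 0], "jaw": 60},
    {"translation": [0, 0, -30], "rotation": [0, 0, 0], "jaw": 60},
  ],
)

```text
time: 35.95
tcp_pos: [0.426, -0.2733, 0.2054]
ee_rot: [0.001, -0.0, 1.0, -0.001]
force: [1.1, -0.3, -0.8]
width: 0.051
grip_force: 0.0
```

move_arm(
  plan=[
    {"translation": [20, 0, -5], "rotation": [0, 0, 0], "jaw": 60},
    {"translation": [30, 0, -10], "rotation": [0, 0, 0], "jaw": 60},
    {"translation": [30, 0, -10], "rotation": [0, 0, 0], "jaw": 60},
    {"translation": [20, 0, -10], "rotation": [0, 0, 0], "jaw": 60},
    {"translation": [8, 0, -5], "rotation": [0, 0, 0], "jaw": 60},
    {"translation": [0, 0, 0], "rotation": [0, 0, 0], "jaw": 60},
    {"translation": [0, 0, 0], "rotation": [0, 0, 0], "jaw": 60},
    {"translation": [0, 0, 0], "rotation": [0, 0, 0], "jaw": 60},
    {"translation": [0, 0, 0], "rotation": [0, 0, 0], "jaw": 60},
    {"translation": [0, 0, 0], "rotation": [0, 0, 0], "jaw": 60},
  ],
)

```text
time: 36.78
tcp_pos: [0.3184, -0.273, 0.2404]
ee_rot: [-0.0, -0.0, 1.0, 0.0]
force: [-0.5, 0.8, 0.4]
width: 0.0512
grip_force: 0.0
```

```bash
cat > c.py <<'E'
from h import *
exp={'pot_gold':(.432,.262,.044,.056),'pot_black':(.407,-.191,.044,.056),'dropper_navy':(.438,.1785,.058,.09),'dropper_teal':(.4253,-.273,.058,.09),'hardener':(.5885,.002,.150,.175)}
for n in ['top','scene']:
    im,d=look(n); cv2.imwrite(f'pics/end_{n}.png',im); K,C=T(n); v,u=np.mgrid[:420,:560].astype(float); W=world(K,C,u,v,d.astype(float))
    for k,(x,y,a,b) in exp.items():
        P=W[(d>0)&(np.hypot(W[...,0]-x,W[...,1]-y)<.03)&(W[...,2]>a)&(W[...,2]<b)]
        if len(P): print(n,k,len(P),((P.max(0)+P.min(0))/2).round(4),'exp',x,y)
        else: print(n,k,'none')
    for t in ('dropper_violet','cup'): print(t,[(C@np.append(r['at'],1))[:3].round(4) for r in env.mark_of(t,n)[:1]])
im=cv2.imread('pics/end_scene.png'); cv2.imwrite('pics/end_crop.png',cv2.resize(im[90:310,90:370],None,fx=2.7,fy=2.7,interpolation=cv2.INTER_CUBIC))
o=env.get_obs(); print(o['tcp_pos'],o['time'])
E
python3 c.py
```

```text
top pot_gold 332 [0.4309 0.2618 0.0492] exp 0.432 0.262
top pot_black 339 [ 0.4059 -0.191   0.0494] exp 0.407 -0.191
top dropper_navy 76 [0.4419 0.1764 0.0704] exp 0.438 0.1785
top dropper_teal 83 [ 0.4254 -0.2747  0.0714] exp 0.4253 -0.273
top hardener 196 [ 0.5863 -0.0017  0.1605] exp 0.5885 0.002
dropper_violet [array([ 0.6283, -0.4109,  0.0031])]
cup [array([0.582 , 0.373 , 0.0015])]
scene pot_gold 149 [0.4332 0.2628 0.0489] exp 0.432 0.262
scene pot_black 248 [ 0.4063 -0.1916  0.0493] exp 0.407 -0.191
scene dropper_navy 61 [0.4406 0.1778 0.0728] exp 0.438 0.1785
scene dropper_teal 87 [ 0.4292 -0.2742  0.0715] exp 0.4253 -0.273
scene hardener 172 [ 0.5875 -0.0009  0.1601] exp 0.5885 0.002
dropper_violet [array([ 6.244e-01, -4.097e-01, -1.000e-04])]
cup [array([0.5839, 0.376 , 0.0035])]
[ 0.31793607 -0.27312019  0.24086608] 37.0833
```

View pics/end_crop.png

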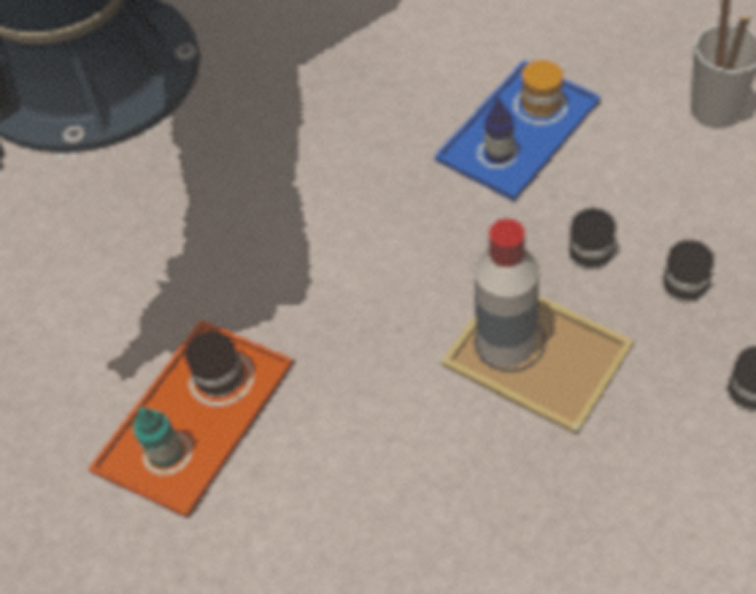

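In the final scene view all four items stand in their rings, at crop (498,140), (541,90), (158,440) and (215,365). The hardener is in the frame at (507,310). It looks about 3 mm off its ring centre, so I check everything from near with the wrist camera.

```bash
cat > ov.py <<'E'
from h import *
import sys
# args: name cx cy z_floor (R,h)...
o=env.get_obs(); im,d=look('wrist'); K,C=T('wrist',o); S=3; big=cv2.resize(im,None,fx=S,fy=S,interpolation=cv2.INTER_CUBIC)
a=np.linspace(0,2*np.pi,80); pts=[]
items={'orange':[(.4077,-.1908,.004,.027,.022,.049),(.4254,-.273,.004,.019,.015,.056)],'blue':[(.432,.2624,.004,.027,.022,.049),(.438,.1787,.004,.019,.015,.056)],'frame':[(.5887,.002,0,.032,.028,.115),(.5887,.002,0,.015,.015,.165)]}[sys.argv[1]]
for x,y,z,R,r,h in items:
    for rad,zz,col in ((R,z,(0,255,0)),(r,h,(255,0,255)),(r,z,(255,255,0))):
        q=np.array([proj(K,C,[x+rad*np.cos(t),y+rad*np.sin(t),zz]) for t in a])*S; cv2.polylines(big,[q.astype(np.int32)],True,col,1); pts.append(q)
q=np.vstack(pts); lo=np.maximum(q.min(0)-30,0).astype(int); hi=(q.max(0)+30).astype(int)
c=big[lo[1]:hi[1],lo[0]:hi[0]]; f=min(800/c.shape[1],600/c.shape[0],1); cv2.imwrite(f'pics/ov_{sys.argv[1]}.png',cv2.resize(c,None,fx=f,fy=f)); print(c.shape,o['tcp_pos'])
v,u=np.mgrid[:420,:560].astype(float); W=world(K,C,u,v,d.astype(float))
for x,y,z,R,r,h in items:
    lo,hi=(.058,.09) if h==.056 else (h-.006,h+.006)
    P=W[(d>0)&(np.hypot(W[...,0]-x,W[...,1]-y)<.03)&(W[...,2]>lo)&(W[...,2]<hi)]
    if len(P): print(len(P),((P.max(0)+P.min(0))/2).round(4),P.mean(0).round(4),'ring',x,y)
E
python3 ov.py orange
```

```text
(226, 339, 3) [ 0.31793607 -0.27312019  0.24086608]
551 [ 0.4034 -0.1915  0.0471] [ 0.3997 -0.1912  0.0484] ring 0.4077 -0.1908
195 [ 0.4246 -0.2738  0.0707] [ 0.422  -0.2739  0.0701] ring 0.4254 -0.273
```

View pics/ov_orange.png

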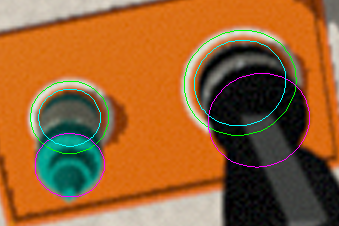

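move_arm(
  plan=[
    {"translation": [0, 25, 0], "rotation": [0, 0, 0], "jaw": 60},
    {"translation": [0, 38, 0], "rotation": [0, 0, 0], "jaw": 60},
    {"translation": [0, 38, 0], "rotation": [0, 0, 0], "jaw": 60},
    {"translation": [0, 38, 0], "rotation": [0, 0, 0], "jaw": 60},
    {"translation": [0, 38, 0], "rotation": [0, 0, 0], "jaw": 60},
    {"translation": [0, 38, 0], "rotation": [0, 0, 0], "jaw": 60},
    {"translation": [0, 38, 0], "rotation": [0, 0, 0], "jaw": 60},
    {"translation": [0, 38, 0], "rotation": [0, 0, 0], "jaw": 60},
    {"translation": [0, 38, 0], "rotation": [0, 0, 0], "jaw": 60},
    {"translation": [0, 38, 0], "rotation": [0, 0, 0], "jaw": 60},
  ],
)

```text
time: 37.97
tcp_pos: [0.3173, 0.0957, 0.2414]
ee_rot: [0.001, 0.0, 1.0, 0.0]
force: [2.1, -0.9, 0.1]
width: 0.0509
grip_force: 0.0
```

move_arm(
  plan=[
    {"translation": [0, 38, 0], "rotation": [0, 0, 0], "jaw": 60},
    {"translation": [0, 38, 0], "rotation": [0, 0, 0], "jaw": 60},
    {"translation": [0, 30, 0], "rotation": [0, 0, 0], "jaw": 60},
    {"translation": [0, 20, 0], "rotation": [0, 0, 0], "jaw": 60},
    {"translation": [0, 10, 0], "rotation": [0, 0, 0], "jaw": 60},
    {"translation": [0, 0, 0], "rotation": [0, 0, 0], "jaw": 60},
    {"translation": [0, 0, 0], "rotation": [0, 0, 0], "jaw": 60},
    {"translation": [0, 0, 0], "rotation": [0, 0, 0], "jaw": 60},
    {"translation": [0, 0, 0], "rotation": [0, 0, 0], "jaw": 60},
    {"translation": [0, 0, 0], "rotation": [0, 0, 0], "jaw": 60},
  ],
)

```text
time: 38.8
tcp_pos: [0.318, 0.2289, 0.2412]
ee_rot: [0.0, 0.001, 1.0, 0.0]
force: [-0.3, -1.4, 0.0]
width: 0.0511
grip_force: 0.0
```

```bash
python3 ov.py blue
```

```text
(205, 335, 3) [0.31796553 0.22887726 0.24119038]
798 [0.4316 0.2626 0.0467] [0.4311 0.2629 0.0484] ring 0.432 0.2624
192 [0.4398 0.1788 0.0706] [0.4369 0.1794 0.0702] ring 0.438 0.1787
```

View pics/ov_blue.png

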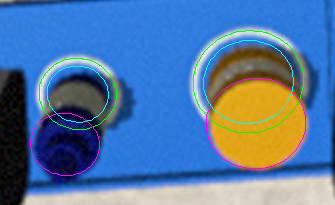

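The overlays put all four items within about 2 mm of their ring centres: teal (70,150) and black (260,120) in the orange picture, navy (66,145) and gold (256,125) in the blue one. Next I check the hardener.

move_arm(
  plan=[
    {"translation": [-10, -20, 0], "rotation": [0, 0, 0], "jaw": 70},
    {"translation": [-15, -32, 0], "rotation": [0, 0, 0], "jaw": 70},
    {"translation": [-15, -35, 0], "rotation": [0, 0, 0], "jaw": 70},
    {"translation": [-15, -35, 0], "rotation": [0, 0, 0], "jaw": 70},
    {"translation": [-15, -35, 0], "rotation": [0, 0, 0], "jaw": 70},
    {"translation": [-15, -35, 0], "rotation": [0, 0, 0], "jaw": 70},
    {"translation": [-15, -30, 0], "rotation": [0, 0, 0], "jaw": 70},
    {"translation": [-10, -7, 0], "rotation": [0, 0, 0], "jaw": 70},
    {"translation": [0, 0, 0], "rotation": [0, 0, 0], "jaw": 70},
    {"translation": [0, 0, 0], "rotation": [0, 0, 0], "jaw": 70},
  ],
)

```text
time: 39.68
tcp_pos: [0.4277, 0.0003, 0.2408]
ee_rot: [-0.0, 0.001, 1.0, 0.0]
force: [-0.0, 0.8, 0.0]
width: 0.0599
grip_force: 0.0
```

```bash
python3 f.py; python3 ov.py frame
```

```text
[0.4272 0.0014 0.241 ] [-3.e-04 -2.e-04  1.e+00  1.e-04] 0.05959214116283173 0.0
[[23.1706, 0.591, 0.003], [22.708, 0.59, 0.003], [22.582, 0.59, 0.002]]
[ 5.889e-01  5.000e-04 -1.000e-04]
[ 0.4067 -0.1914  0.0044]
(401, 205, 3) [0.427228   0.00176456 0.24113663]
544 [ 5.811e-01 -4.000e-04  1.151e-01] [0.5712 0.0007 0.1161] ring 0.5887 0.002
59 [ 5.739e-01 -2.000e-04  1.618e-01] [5.738e-01 3.000e-04 1.616e-01] ring 0.5887 0.002
```

View pics/ov_frame.png

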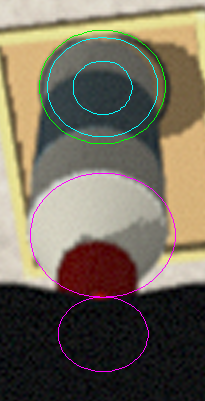

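The bottle's base sits inside its ring: about −2 mm in y, with 4 mm of slack all round. Nothing is touching the gripper, so I hand in.

```bash
python3 -c "
from station import env
print(env.hand_in())"
```

```text
the job is handed in; nothing more can be done
None
```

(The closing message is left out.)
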